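Check the jig gap and hang the bracket batch

TASK

Close out the bracket batch: take the red gauge from its wooden stand and slide its blade down into the gap of the bending jig until its shoulder rests on the jaws, leave it fully home for a second, and then put it away by hanging it by its eye on the red peg of the rack. Hang every bracket on the bench by its eye on the peg of its own colour, and leave the other things on the bench where they are.

Things in the scene. Friction and masses are not known exactly. Their poses are not given: they have to be found in the camera images.
- gauge: Slot gauge, 0.12 kg: red handle 60 tall x 42 wide (y) x 18 thick (x) mm with a 22 mm square eye through it along x, over a steel blade 20 wide (y) x 5 thick (x) mm. Origin: middle of the handle's underside (the shoulder); blade from z = 0 down to -40 mm, eye centre at z = +42, handle solid from 0 to 31. Starts upright, blade down in the stand's slot, shoulder on the stand's top.
- gauge_eye (a point): Centre of the gauge's hanging eye, 42 mm above its shoulder.
- stand: Light wooden stand for the gauge, 50 (x) x 60 (y) x 48 mm high, with a slot 10 (x) x 26 (y) x 40 mm deep from its top. Fixed. Origin: centre of its underside.
- gap_mouth (a point): Middle of the mouth of the gap of the fixed steel bending jig, level with the jaw tops, 60 mm above the bench. x across the gap, y along it, z up. Gap: 8 mm wide (x), 60 long (y), 48 deep, ends open, upper edges bevelled 2.5 mm. Each jaw is 35 (x) x 60 (y) mm; grey base 130 (x) x 90 (y) x 12 mm. A screw with a black wheel at +x is look only.
- rack: Fixed rack: aluminium rail 440 (y) x 16 (x) x 34 mm high, its middle 140 mm above the bench (top at 157 mm), on a blue post at each end. Five pegs stick out of its front (-x side), 80 mm apart, in an order that changes. Origin: on the bench under the rail's front face, at mid-length; x points away from the pegs, y along the rail.
- bracket_blue: Blue bracket, an inverted T: foot 56 (x) x 40 (y) x 6 mm, and on its middle a plate 6 thick (x) x 40 wide (y) mm up to z = 75 mm, with a 22 mm square eye through it along x, centred at z = 56 mm. 0.09 kg. Origin: centre of the underside, z up. May be absent. Can be gripped from above across its 40 mm width.
- eye_blue (a point): Centre of the blue bracket's eye, 56 mm above its underside.
- bracket_yellow: Yellow bracket, an inverted T: foot 56 (x) x 40 (y) x 6 mm, and on its middle a plate 6 thick (x) x 40 wide (y) mm up to z = 75 mm, with a 22 mm square eye through it along x, centred at z = 56 mm. 0.09 kg. Origin: centre of the underside, z up. May be absent. Can be gripped from above across its 40 mm width.
- eye_yellow (a point): Centre of the yellow bracket's eye, 56 mm above its underside.
- bracket_white: White bracket, an inverted T: foot 56 (x) x 40 (y) x 6 mm, and on its middle a plate 6 thick (x) x 40 wide (y) mm up to z = 75 mm, with a 22 mm square eye through it along x, centred at z = 56 mm. 0.09 kg. Origin: centre of the underside, z up. May be absent. Can be gripped from above across its 40 mm width.
- eye_white (a point): Centre of the white bracket's eye, 56 mm above its underside.
- bracket_black: Black bracket, an inverted T: foot 56 (x) x 40 (y) x 6 mm, and on its middle a plate 6 thick (x) x 40 wide (y) mm up to z = 75 mm, with a 22 mm square eye through it along x, centred at z = 56 mm. 0.09 kg. Origin: centre of the underside, z up. May be absent. Can be gripped from above across its 40 mm width.
- eye_black (a point): Centre of the black bracket's eye, 56 mm above its underside.
- peg_blue: Fixed steel peg, diameter 8 mm, with blue collar (29 mm across, 7 thick) at its root, blue tip and blue clip on the rail; for the blue bracket. Origin: root of its axis on the rail's front face, 140 mm above the bench. The peg runs 80 mm along (-0.955, 0, 0.296) in its own frame (0.30 rad upwards), its tip at (-76, 0, 24) mm, so that what hangs on it stays. Axes as the rack's.
- peg_yellow: Fixed steel peg, diameter 8 mm, with yellow collar (29 mm across, 7 thick) at its root, yellow tip and yellow clip on the rail; for the yellow bracket. Origin: root of its axis on the rail's front face, 140 mm above the bench. The peg runs 80 mm along (-0.955, 0, 0.296) in its own frame (0.30 rad upwards), its tip at (-76, 0, 24) mm, so that what hangs on it stays. Axes as the rack's.
- peg_white: Fixed steel peg, diameter 8 mm, with white collar (29 mm across, 7 thick) at its root, white tip and white clip on the rail; for the white bracket. Origin: root of its axis on the rail's front face, 140 mm above the bench. The peg runs 80 mm along (-0.955, 0, 0.296) in its own frame (0.30 rad upwards), its tip at (-76, 0, 24) mm, so that what hangs on it stays. Axes as the rack's.
- peg_black: Fixed steel peg, diameter 8 mm, with black collar (29 mm across, 7 thick) at its root, black tip and black clip on the rail; for the black bracket. Origin: root of its axis on the rail's front face, 140 mm above the bench. The peg runs 80 mm along (-0.955, 0, 0.296) in its own frame (0.30 rad upwards), its tip at (-76, 0, 24) mm, so that what hangs on it stays. Axes as the rack's.
- peg_red: Fixed steel peg, diameter 8 mm, with red collar (29 mm across, 7 thick) at its root, red tip and red clip on the rail; for the gauge. Origin: root of its axis on the rail's front face, 140 mm above the bench. The peg runs 80 mm along (-0.955, 0, 0.296) in its own frame (0.30 rad upwards), its tip at (-76, 0, 24) mm, so that what hangs on it stays. Axes as the rack's.
- screwdriver: Bystander, not to be disturbed: screwdriver with orange handle.
- carton_a: Bystander, not to be disturbed: white paper carton 90 x 60 x 50 mm.
- carton_b: Bystander, not to be disturbed: flat brown carton 70 x 50 x 22 mm near the rack.
- tape: Bystander, not to be disturbed: orange ring 90 mm across, 24 mm high.
- glue: Bystander, not to be disturbed: white bottle with red cap, 36 mm across, 100 mm high.
- cup: Bystander, not to be disturbed: blue cup 72 mm across, 80 mm high.
There are look-alikes about, which are no part of the job. What is shaped like the gauge but blue or pink is not meant.

How it is judged:
By the outcome, as a careful person would: the job done as asked, in the order asked, and still so for the second after the job is handed in, with the robot touching nothing.
Of bracket_blue, bracket_yellow, bracket_white, bracket_black only 3 to 4 are there at a start; the rules pass over those that are not, and their reading is None.
At some moment in a run one of bracket_blue, bracket_yellow, bracket_white, bracket_black may be knocked a few centimetres aside while the robot is not near it.
It also fails if it takes over 210 s, if anything falls off the work surface, if the arm or the gripper's body presses on something with over 40 N, if the wrist force passes 120 N, or if a joint passes its speed limit or range.

ROBOT

A 6-joint arm with a two-finger parallel gripper is mounted at the origin on the work surface. World frame = base frame: x ahead of the robot, y to its left, z up, the work surface at z = 0. Lengths are in m, angles in rad, forces in N, time in s.
With the tool pointing down it reaches from about 0.3 to 0.775 m from the base axis. Payload 14.6 kg.
Tool frame: the origin (TCP) lies on the mounting face of the last link; the fingertips stand 199 mm ahead of it and the grasp point (between the pads) lies 180 mm ahead of it; z points along the fingers, y is the direction in which the jaws open and shut (so a half turn about z gives the same grasp; the last joint's range is limited). The gripper opens to 94 mm and grips with 3 to 60 N. Pads are 16 mm wide; open, the fingers measure 119 mm over their backs; the gripper's body (75 mm by 177 mm) begins 78 mm behind the grasp point.
Start: joints at [-0.067, 0.3, 1.521, -0, 1.321, -0.067], TCP at [0.55, -0, 0.405] pointing down, gripper open.
Joint ranges: [-3.03, 3.03], [-0.79, 2.21], [0.23, 2.52], [-1.04, 4.18], [0, 3.07], [-2.55, 2.55]. Speed limits (rad/s): [2.22, 2.22, 2.57, 3.14, 3.14, 3.14].

INTERFACE

Orientations are given as [roll, pitch, yaw] about the fixed x, y, z axes, in that order (R = Rz(yaw) Ry(pitch) Rx(roll)).
In Python, from station import sensors, vision, job gives the robot as it stands. The module is installed in compiled form; this text tells all that it offers.
- The arm moves only by the tool arm_command, never from a script. Its argument "plan" is one flat list of numbers, 5 for each row, row after row: the closure, from -1 (fully open) to 1 (shut), so that 0 is half open, then the shift along the world's x, y, z scaled (see below), then the turn about the world's z scaled (see below). A call has 1 to 20 rows; each row is the pose to reach, as a shift and turn from the pose commanded when the call began; what a row does not reach only later rows make up. The controller multiplies each number of a shift by 400 mm and each number of a turn by 120 degrees. A row lasts 1/10 s, in which the tool goes at most 50 mm and 8.59 degrees, less where a joint would pass 70% of its speed; a pose out of reach is approached as far as the arm can. A call with a number of a shift or a turn outside -1 to 1 is refused whole. A call with a gripper value outside its range is refused whole. The fingers move at their own pace and stop on an object; "newtons" is the grip in N (left out, the last holds). Time passes only in rows, so rows that repeat a pose let the fingers close. It gives the time, the measured TCP pose, the force and the opening at its end, in the units of the state.
- sensors.get_obs(): the state, without advancing time (a new reading comes with each control period).
- vision.camera(name): name is "scene" or "side" or "wrist"; returns the picture (480x640x3 uint8, blue, green, red); there is no depth.
- vision.camera_params(name): a dict with "intrinsics" (3x3 intrinsics, pixels), "rvec" (rotation vector, rad) and "tvec" (3), from world to camera coordinates, as OpenCV has them. Camera axes: x right, y down, z forward; pixel columns grow to the right and rows downward; lengths in m; the calibration is good to about 2 mm. A picture is of the moment at which its call begins: read the wrist's pose just before it. camera_params takes no time and is no camera call; for the wrist camera it gives the pose at the moment of the call.
- job.hand_in(): hands the job in, once; it reports no verdict.
Trained networks look in the newest picture that a camera, given by its name, has taken for a name from the list of things; names that differ only in an ending like _2 or _b are one class to them, and where a whole thing is asked for, a point or a joint stands for the part that bears it (a point fixed in the world has none). Each returns a list of dicts, best first, with "confidence" (0 to 1); they miss things now and then, are a little off and sometimes report something else, mostly with a low value. They report only what shows in the picture. A call takes as long as a camera call. They do not tell look-alikes from the thing itself.
- vision.search_frame(name, camera): "at" ([row, column] in pixels, amid what is visible of it).
- vision.silhouettes(name, camera): "mask" (480x640 bool, what is visible of it) and "at" ([row, column] in pixels, amid what is visible of it).
- vision.pinpoint(name, camera): "at" ([row, column] in pixels: a listed point, or the origin of a listed thing).
The state is a dict: "time_s": time; "qpos": joint angles; "joint_vel": joint speeds; "tau": joint torques, N m; "ee_pos": TCP position; "eef_rot": TCP orientation; "force": force on the tool from outside, world axes, zero at the start; "moment": the same for the moment, N m; "grip_width": finger opening in m.
Only numpy, scipy, OpenCV 4.12 (cv2) and the standard library are available. Lean on these libraries where they do the work, as an engineer would, in place of code of your own. Each camera call takes 0.05 s, during which the arm holds its last target.

## Working session

There is one attempt and no reset: what is moved stays moved. The work goes in short steps, Python scripts to look and compute and a tool call to move; the robot and the scene stay as the last step left them, time stands still between calls to the robot, and variables do not carry over. Pictures are saved under pics/ and viewed, and the job is handed in when it is done.

Besides the shell and the picture viewer there is one more tool, called after "Request:" as name(argument=value, ...) on one line, values as JSON. arm_command: Moves the arm, as the interface text tells. Its arguments: {"type":"object","properties":{"plan":{"type":"array"},"newtons":{"type":"number"}},"required":["plan"]}

```bash
mkdir -p pics; ls; python3 - <<'E'
from station import sensors, vision
import cv2
o=sensors.get_obs()
for k,v in o.items(): print(k,v)
for c in ("scene","side","wrist"):
    im=vision.camera(c); cv2.imwrite(f"pics/{c}0.png",im)
    p=vision.camera_params(c); print(c,p)
E
```

```text
pics
time_s 0.0
qpos [-6.66298060e-02  3.00479621e-01  1.52158692e+00 -1.25582608e-06
  1.32068799e+00 -6.65516199e-02]
joint_vel [-4.36981678e-04 -5.11478164e-04 -1.51100266e-03 -1.44959840e-03
 -1.23624726e-04 -3.61848764e-05]
tau [-1.53750298e-03 -5.31805658e+01 -3.52735734e+01  7.07558286e-02
  2.43994006e-02 -4.79655944e-05]
ee_pos [ 5.49968403e-01 -1.73053803e-05  4.04079048e-01]
eef_rot [-3.14043327e+00 -7.60539872e-05  1.57071841e+00]
force [-0.38140284 -0.36798035 -0.2948843 ]
moment [-0.00227664 -0.04707434 -0.00403858]
grip_width 0.09418904539776216
scene {'intrinsics': array([[477.41101115,   0.        , 314.05940708],
       [  0.        , 477.41101115, 241.82429543],
       [  0.        ,   0.        ,   1.        ]]), 'rvec': array([ 1.76647432,  1.93091487, -0.67621506]), 'tvec': array([ 0.00645254, -0.34062454,  1.50278989])}
side {'intrinsics': array([[478.5932401 ,   0.        , 318.07914393],
       [  0.        , 478.5932401 , 237.09718752],
       [  0.        ,   0.        ,   1.        ]]), 'rvec': array([ 2.39078724, -0.55298635,  0.21047962]), 'tvec': array([-0.45362307,  0.27831698,  1.0952019 ])}
wrist {'intrinsics': array([[396.73453828,   0.        , 323.0330618 ],
       [  0.        , 396.73453828, 238.71035101],
       [  0.        ,   0.        ,   1.        ]]), 'rvec': array([-2.86414251e+00,  4.39535237e-04,  9.39474681e-04]), 'tvec': array([-0.54884816, -0.02807093,  0.39237566])}
```

View pics/scene0.png

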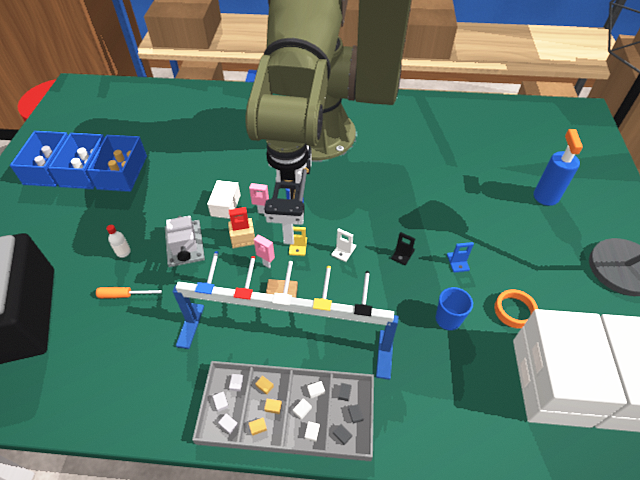

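View pics/side0.png

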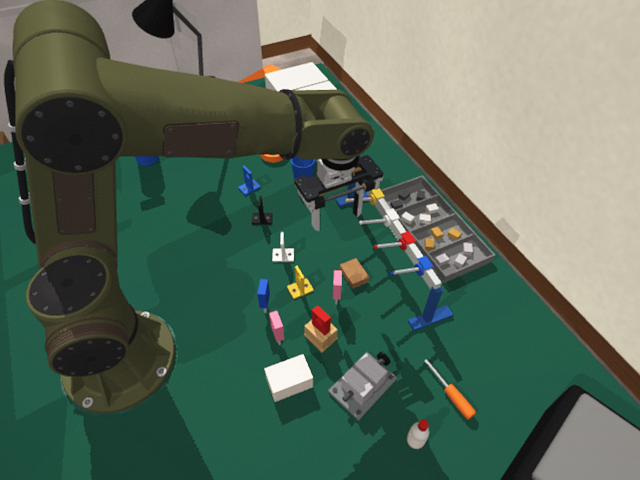

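View pics/wrist0.png

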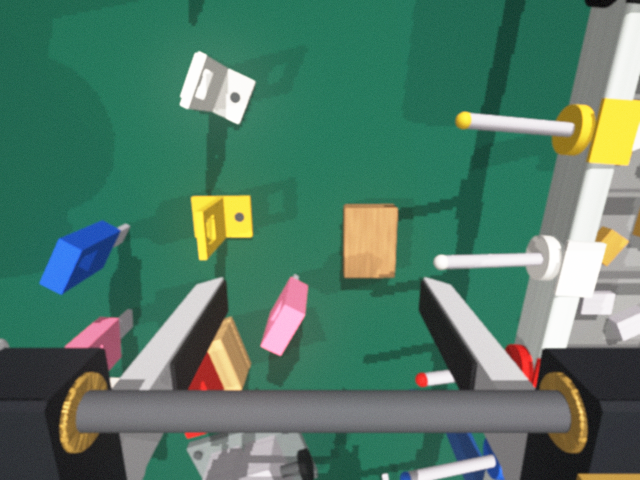

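```bash
cat > h.py <<'E'
import numpy as np, cv2
from station import sensors, vision
def P(c):
    p=vision.camera_params(c); R=cv2.Rodrigues(np.array(p["rvec"],float))[0]
    return p["intrinsics"],R,np.array(p["tvec"],float).ravel()
def proj(par,X):
    K,R,t=par; x=(np.asarray(X)@R.T+t)@K.T; return x[...,:2]/x[...,2:]
def ray(par,rc):
    K,R,t=par; d=R.T@np.linalg.solve(K,[rc[1],rc[0],1.]); return -R.T@t,d/np.linalg.norm(d)
def onz(par,rc,z):
    o,d=ray(par,rc); return o+d*(z-o[2])/d[2]
def tri(obs): # list of (par,rc)
    A=np.zeros((3,3));b=np.zeros(3);rs=[ray(*o) for o in obs]
    for o,d in rs:
        M=np.eye(3)-np.outer(d,d);A+=M;b+=M@o
    X=np.linalg.solve(A,b)
    return X,[np.linalg.norm((np.eye(3)-np.outer(d,d))@(X-o)) for o,d in rs]
E
python3 - <<'E'
from h import *
Z={'gauge':None,'gauge_eye':None,'gap_mouth':.06,'stand':0,'rack':0,'eye_blue':.056,'eye_yellow':.056,'eye_white':.056,'eye_black':.056,'peg_blue':.14,'peg_yellow':.14,'peg_white':.14,'peg_black':.14,'peg_red':.14}
Z['gauge']=.048;Z['gauge_eye']=.09
for c in ("scene","side","wrist"): vision.camera(c)
for n,z in Z.items():
    best=[]
    for c in ("scene","side","wrist"):
        for d in vision.pinpoint(n,c)[:4]:
            print(n,c,round(d["confidence"],2),np.round(d["at"],1),np.round(onz(P(c),d["at"],z),3)[:2])
print(sensors.get_obs()['time_s'])
E
```

```text
gauge scene 0.85 [226.7 240.9] [ 0.437 -0.151]
gauge scene 0.75 [255.7 265.7] [ 0.522 -0.075]
gauge scene 0.64 [228.1 178.6] [ 0.455 -0.308]
gauge scene 0.61 [202.7 263. ] [ 0.351 -0.109]
gauge side 0.82 [296. 262.] [ 0.348 -0.015]
gauge side 0.81 [293.4 338.2] [ 0.516 -0.088]
gauge side 0.77 [326.6 323.1] [ 0.443 -0.153]
gauge side 0.61 [331.2 274.7] [ 0.338 -0.116]
gauge wrist 0.76 [373.2 208.5] [ 0.437 -0.152]
gauge wrist 0.7 [336.9 108.3] [ 0.345 -0.113]
gauge wrist 0.6 [298.3 289. ] [ 0.518 -0.073]
gauge wrist 0.55 [243.1 100.5] [ 0.352 -0.02 ]
gauge_eye scene 0.65 [245.4 257.2] [ 0.524 -0.091]
gauge_eye scene 0.59 [195.8 296.9] [ 0.358 -0.017]
gauge_eye scene 0.58 [190.1 259. ] [ 0.346 -0.116]
gauge_eye scene 0.57 [215.2 239.9] [ 0.435 -0.149]
gauge_eye side 0.72 [281.1 339.4] [ 0.52  -0.083]
gauge_eye side 0.66 [286.6 263.4] [ 0.353 -0.019]
gauge_eye side 0.56 [321.7 281.1] [ 0.353 -0.123]
gauge_eye wrist 0.78 [403.3 195.3] [ 0.437 -0.154]
gauge_eye wrist 0.77 [315.6 283.1] [ 0.516 -0.069]
gauge_eye wrist 0.61 [261.6  72.9] [ 0.352 -0.022]
gauge_eye wrist 0.49 [ 90.9 218.6] [0
[... 1465 characters left out ...]
076]
peg_yellow scene 0.66 [291.3 280.5] [ 0.676 -0.012]
peg_yellow side 0.46 [200.1 372.7] [0.697 0.073]
peg_yellow wrist 0.96 [129.3 574.2] [0.699 0.078]
peg_white scene 0.56 [299.9 279.6] [ 0.696 -0.011]
peg_white side 0.73 [220.8 389.8] [ 0.699 -0.007]
peg_white side 0.47 [326.6 323.9] [ 0.42 -0.2 ]
peg_white wrist 0.8 [257.8 546.5] [ 0.695 -0.003]
peg_white wrist 0.71 [214.3 224.1] [0.487 0.026]
peg_black scene 0.52 [313.9 360. ] [0.714 0.152]
peg_black side 0.3 [247.4 401.4] [ 0.679 -0.091]
peg_red scene 0.81 [294.1 244.1] [ 0.689 -0.085]
peg_red side 0.59 [248.4 405.8] [ 0.687 -0.098]
peg_red wrist 0.85 [365.4 519.7] [ 0.688 -0.083]
peg_red wrist 0.74 [457.4 497.5] [ 0.682 -0.163]
2.4
```

Request:
arm_command(plan=[-1,-0.2,-0.8,0,0,-1,-0.2,-0.8,0,0,-1,-0.2,-0.8,0,0,-1,-0.2,-0.8,0,0,-1,-0.2,-0.8,0,0,-1,-0.2,-0.8,0,0,-1,-0.2,-0.8,0,0,-1,-0.2,-0.8,0,0,-1,-0.2,-0.8,0,0,-1,-0.2,-0.8,0,0])

```text
time_s: 3.4
ee_pos: [0.4703, -0.3191, 0.4047]
eef_rot: [3.142, -0.0, 1.572]
force: [-1.2, 0.0, -0.3]
grip_width: 0.0942
```

```bash
python3 - <<'E'
from h import *
im=vision.camera("wrist"); cv2.imwrite("pics/w1.png",im)
p=P("wrist"); print(sensors.get_obs()['ee_pos'],-p[1].T@p[2])
for n,z in dict(gauge=.048,gauge_eye=.09,gap_mouth=.06,stand=0).items():
    for d in vision.pinpoint(n,"wrist")[:3]: print(n,d["confidence"],d["at"],onz(p,d["at"],z))
im=vision.camera("scene"); cv2.imwrite("pics/s1.png",cv2.resize(im[160:320,150:350],None,fx=4,fy=4,interpolation=2)[:600])
E
```

```text
[ 0.47039741 -0.31897357  0.40477514] [ 0.46944775 -0.23871675  0.38525248]
gauge 0.92 [5.8, 281.0] [ 0.43766198 -0.15141593  0.048     ]
gauge 0.27 [198.7, 317.2] [ 0.46461892 -0.29903083  0.048     ]
stand 0.75 [18.6, 283.2] [ 0.43477698 -0.14893052  0.        ]
```

View pics/w1.png

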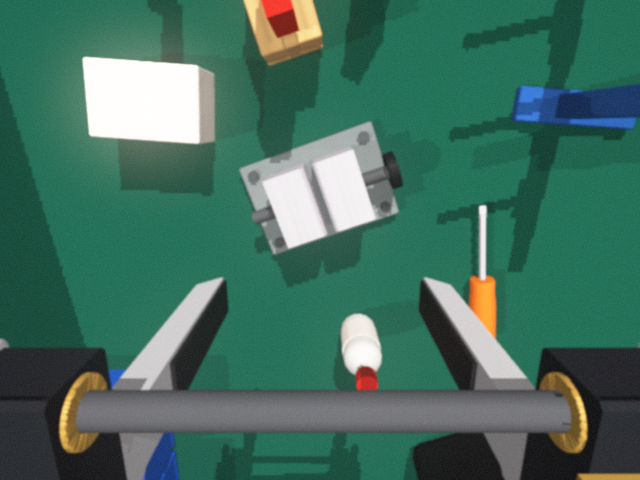

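View pics/s1.png

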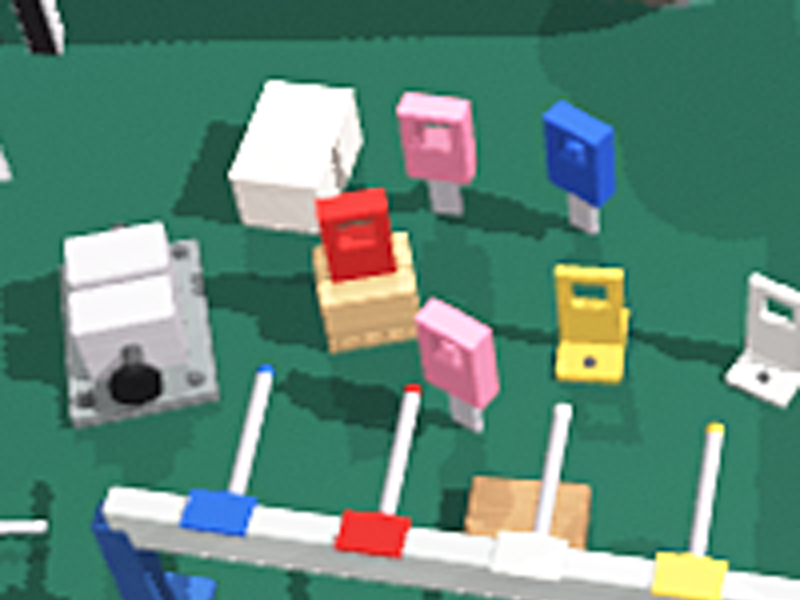

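```bash
cat >> h.py <<'E'
def bev(im,par,z,x0,y0,half,s):  # image with +x right,+y up; s m/px
    n=int(2*half/s)
    c=np.array([[x0-half,y0+half,z],[x0+half,y0+half,z],[x0+half,y0-half,z],[x0-half,y0-half,z]])
    H=cv2.getPerspectiveTransform(proj(par,c).astype(np.float32),np.float32([[0,0],[n,0],[n,n],[0,n]]))
    return cv2.warpPerspective(im,H,(n,n),flags=cv2.INTER_CUBIC)
E
python3 - <<'E'
from h import *
im=vision.camera("wrist"); p=P("wrist")
b=bev(im,p,.06,.465,-.30,.06,.0002); cv2.imwrite("pics/jig1.png",b)
g=cv2.cvtColor(b,cv2.COLOR_BGR2GRAY); m=(g>165).astype(np.uint8)
n,l,st,ce=cv2.connectedComponentsWithStats(m)
for i in range(1,n):
    if st[i,4]>5000:
        c=cv2.findContours((l==i).astype(np.uint8),0,2)[0][0]; r=cv2.minAreaRect(c)
        print("center",.465-.06+r[0][0]*.0002,-.30+.06-r[0][1]*.0002,"size mm",np.array(r[1])*.2,r[2])
E
```

```text
center 0.4666054382324219 -0.29029993591308595 size mm [ 76.71506958 110.65942383] 70.94229125976562
```

View pics/jig1.png

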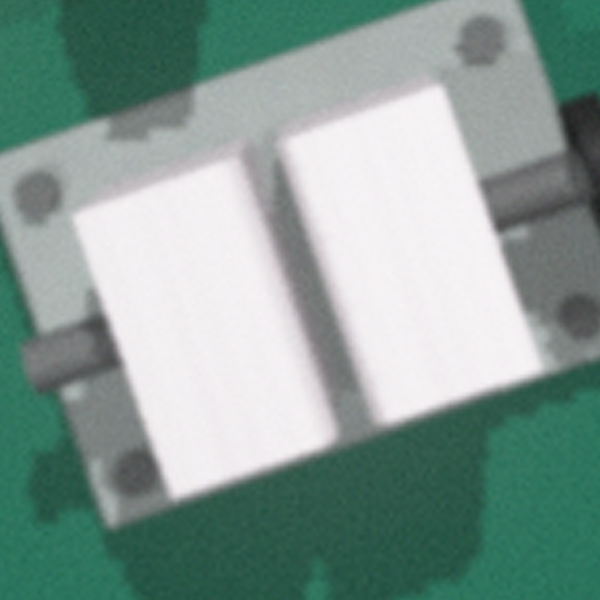

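```bash
python3 - <<'E'
from h import *
b=cv2.imread("pics/jig1.png")
g=cv2.cvtColor(b,cv2.COLOR_BGR2GRAY)
for th in (205,220):
  m=cv2.morphologyEx((g>th).astype(np.uint8),cv2.MORPH_OPEN,np.ones((9,9)))
  n,l,st,ce=cv2.connectedComponentsWithStats(m)
  cs=[]
  for i in range(1,n):
    if st[i,4]>5000:
        c=cv2.findContours((l==i).astype(np.uint8),0,2)[0][0]; r=cv2.minAreaRect(c)
        C=np.array([.465-.06+r[0][0]*.0002,-.30+.06-r[0][1]*.0002]);cs.append(C)
        print(th,"center",C,"size mm",np.array(r[1])*.2,r[2])
  print("mid",np.mean(cs,0))
  d=cs[1]-cs[0]; print(np.degrees(np.arctan2(d[1],d[0])),np.linalg.norm(d))
E
```

```text
205 center [ 0.48728602 -0.29078658] size mm [61.3687561  34.40560608] 70.4042739868164
205 center [ 0.44567816 -0.30525477] size mm [60.97264404 35.52299805] 70.55996704101562
mid [ 0.46648209 -0.29802067]
-160.826039876066 0.044051594118202836
220 center [ 0.48743871 -0.29082334] size mm [60.52700806 33.31506653] 70.51065063476562
220 center [ 0.44555367 -0.30539622] size mm [60.1237793  34.42251892] 70.70995330810547
mid [ 0.46649619 -0.29810978]
-160.81590800224092 0.044347776874989135
```

Request:
arm_command(plan=[-1,-0.08,0.1,0,-0.6,-1,-0.08,0.1,0,-0.6,-1,-0.08,0.1,0,-0.6,-1,-0.08,0.1,0,-0.6,-1,-0.08,0.1,0,-0.6,-1,-0.08,0.1,0,-0.6,-1,-0.08,0.1,0,-0.6,-1,-0.08,0.1,0,-0.6,-1,-0.08,0.1,0,-0.6,-1,-0.08,0.1,0,-0.6,-1,-0.08,0.1,0,-0.6])

```text
time_s: 4.85
ee_pos: [0.438, -0.2799, 0.4047]
eef_rot: [3.142, -0.0, 0.316]
force: [0.4, -0.5, -0.9]
grip_width: 0.0936
```

```bash
python3 - <<'E'
from h import *
im=vision.camera("wrist"); cv2.imwrite("pics/w2.png",im)
p=P("wrist"); o=sensors.get_obs();print(o['ee_pos'],o['eef_rot'],o['qpos'],-p[1].T@p[2])
for n,z in dict(gauge=.048,gauge_eye=.09,gap_mouth=.06,stand=0).items():
    for d in vision.pinpoint(n,"wrist")[:3]: print(n,d["confidence"],d["at"],onz(p,d["at"],z))
E
```

```text
[ 0.43801025 -0.27994766  0.40465906] [ 3.14157738e+00 -1.29652497e-05  3.16160233e-01] [-6.39165389e-01  2.32691248e-01  1.60594818e+00  1.83425359e-06
  1.30293327e+00  6.15470219e-01] [ 0.51317835 -0.25478636  0.38516856]
gauge 0.89 [181.3, 179.7] [ 0.43225042 -0.15317491  0.048     ]
gauge 0.83 [223.1, 17.3] [ 0.35236388 -0.02614457  0.048     ]
gauge 0.77 [50.4, 115.0] [ 0.51646585 -0.08326313  0.048     ]
gauge_eye 0.98 [36.9, 80.8] [ 0.51719462 -0.08120435  0.09      ]
gauge_eye 0.76 [184.0, 158.5] [ 0.43545999 -0.15126473  0.09      ]
gauge_eye 0.76 [277.7, 96.5] [ 0.34657214 -0.11946709  0.09      ]
gap_mouth 0.91 [198.4, 354.2] [ 0.46614255 -0.29724094  0.06      ]
stand 0.8 [170.3, 191.1] [ 0.43450908 -0.14684909  0.        ]
```

View pics/w2.png

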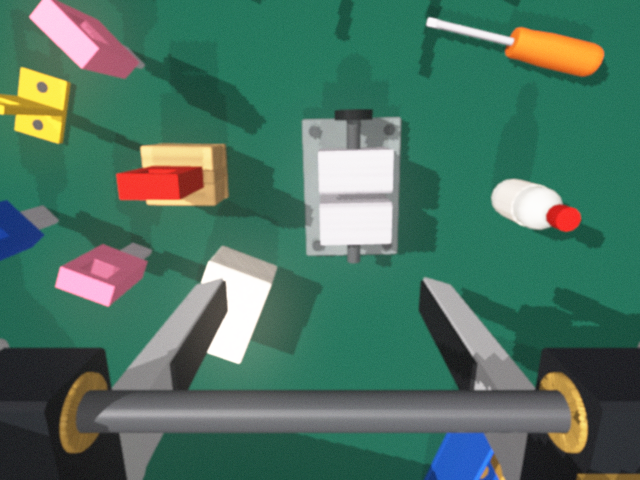

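Request:
arm_command(plan=[-1,0,0.32,0,0,-1,0,0.32,0,0,-1,0,0.32,0,0,-1,0,0.32,0,0,-1,0,0.32,0,0])

```text
time_s: 5.6
ee_pos: [0.4381, -0.1519, 0.4049]
eef_rot: [3.141, -0.0, 0.316]
force: [-0.1, 0.3, 0.9]
grip_width: 0.0942
```

```bash
python3 - <<'E'
from h import *
im=vision.camera("wrist"); cv2.imwrite("pics/w3.png",im)
p=P("wrist"); o=sensors.get_obs();print(o['ee_pos'],o['eef_rot'])
for n,z in dict(gauge=.048,gauge_eye=.09,stand=0).items():
    for d in vision.pinpoint(n,"wrist")[:1]: print(n,d["confidence"],d["at"],onz(p,d["at"],z))
b=bev(im,p,.108,.436,-.151,.06,.0002); cv2.imwrite("pics/g1.png",b)
b=bev(im,p,.048,.436,-.151,.06,.0002); cv2.imwrite("pics/g2.png",b)
E
```

```text
[ 0.43808377 -0.15248946  0.40475059] [ 3.14126009e+00 -1.53741684e-04  3.14447016e-01]
gauge 0.86 [264.2, 159.7] [ 0.35386427 -0.02468977  0.048     ]
gauge_eye 0.8 [235.6, 320.2] [ 0.4350498  -0.15062306  0.09      ]
stand 0.56 [209.9, 319.7] [ 0.43614908 -0.14910935  0.        ]
```

View pics/g1.png

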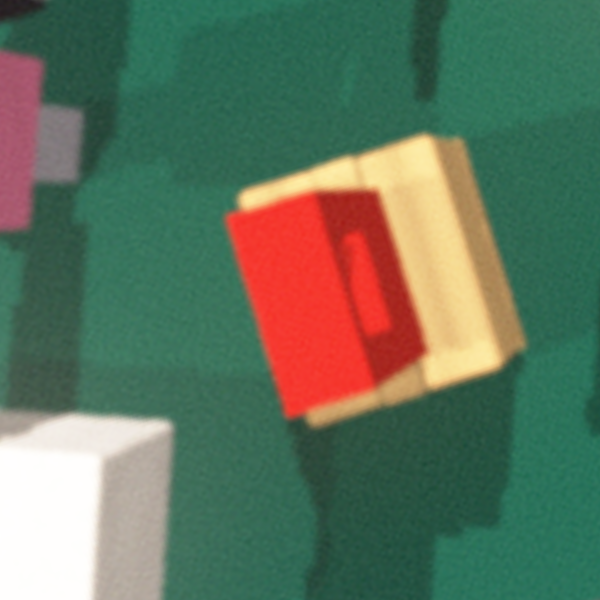

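View pics/w3.png

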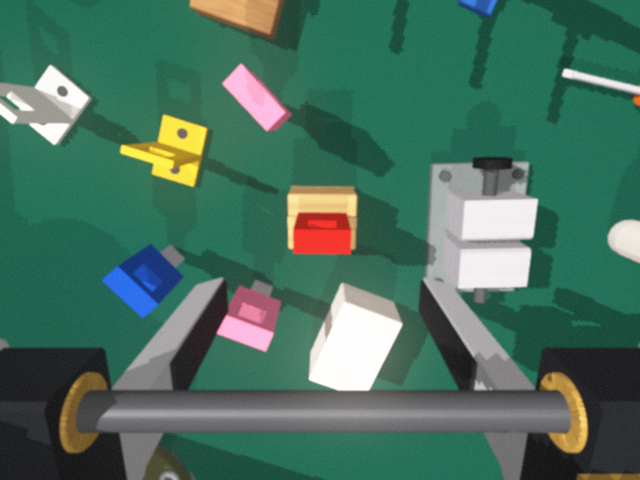

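Request:
arm_command(plan=[-1,-0.004,0.001,-0.1,-0.014,-1,-0.004,0.001,-0.2,-0.014,-1,-0.004,0.001,-0.28,-0.014,-1,-0.004,0.001,-0.346,-0.014,-1,-0.004,0.001,-0.346,-0.014,-1,-0.004,0.001,-0.346,-0.014])

```text
time_s: 6.4
ee_pos: [0.4366, -0.1522, 0.2668]
eef_rot: [-3.141, 0.0, 0.284]
force: [0.6, 0.1, 0.3]
grip_width: 0.0939
```

Request:
arm_command(plan=[0.1,0,0,0,0,0.3,0,0,0,0,1,0,0,0,0,1,0,0,0,0,1,0,0,0,0,1,0,0,0,0,1,0,0,0,0,1,0,0,0,0,1,0,0,0,0,1,0,0,0,0], newtons=20)

```text
time_s: 7.4
ee_pos: [0.4364, -0.1516, 0.2663]
eef_rot: [3.142, -0.0, 0.285]
force: [-0.9, 0.8, 1.0]
grip_width: 0.0417
```

```bash
python3 - <<'E'
from h import *
im=vision.camera("wrist"); cv2.imwrite("pics/w4.png",im)
o=sensors.get_obs();print(o['ee_pos'],o['eef_rot'],o['grip_width'],o['force'])
E
```

```text
[ 0.43640853 -0.15161039  0.26627939] [-3.14157207e+00 -5.94985332e-05  2.84813441e-01] 0.04196232944165029 [ 0.07726417  0.10735194 -0.11944906]
```

View pics/w4.png

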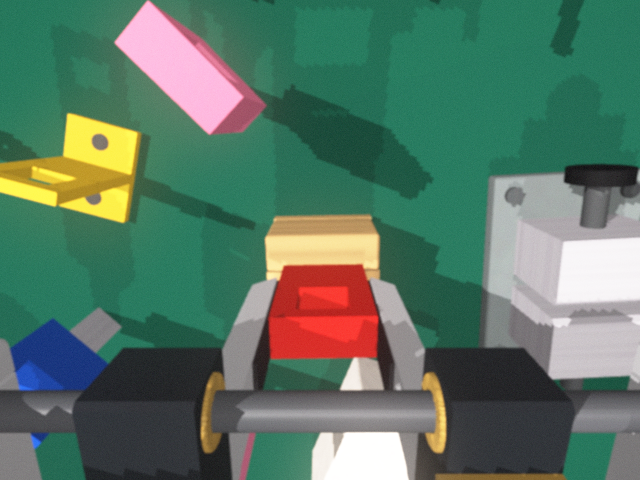

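Request:
arm_command(plan=[1,0,0,0.06,0,1,0,0,0.12,0,1,0,0,0.2,0,1,0.04,-0.1,0.2,0.025,1,0.07,-0.2,0.2,0.025,1,0.075,-0.3,0.2,0.025,1,0.075,-0.366,0.2,0.025,1,0.075,-0.366,0.2,0.025,1,0.075,-0.366,0.2,0.025,1,0.075,-0.366,0.2,0.025])

```text
time_s: 8.45
ee_pos: [0.4664, -0.2973, 0.3461]
eef_rot: [-3.141, 0.0, 0.338]
force: [0.1, 0.3, -1.7]
grip_width: 0.0418
```

```bash
python3 - <<'E'
from h import *
im=vision.camera("wrist"); cv2.imwrite("pics/w5.png",im)
o=sensors.get_obs();print(o['ee_pos'],o['eef_rot'],o['grip_width'],o['force'])
p=P("wrist"); e=o['ee_pos']
b=bev(im,p,e[2]-.2183+.06,e[0],e[1],.05,.00017); cv2.imwrite("pics/g5.png",b)
for c in("scene","side"): cv2.imwrite(f"pics/{c}5.png",vision.camera(c))
E
```

```text
[ 0.46649511 -0.29714283  0.34625965] [-3.14135398e+00  5.89924196e-05  3.38135821e-01] 0.04172478592280988 [ 0.06880796  0.03687208 -0.98112   ]
```

View pics/w5.png

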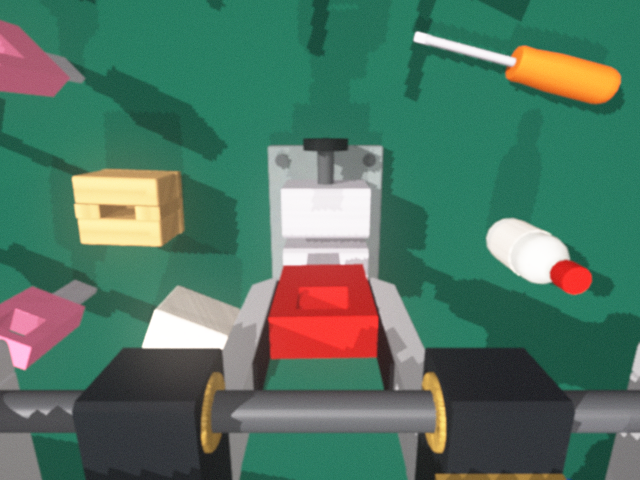

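View pics/g5.png

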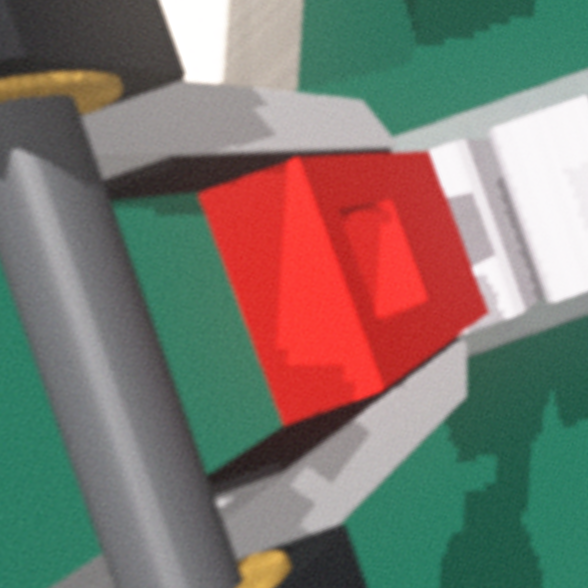

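View pics/side5.png

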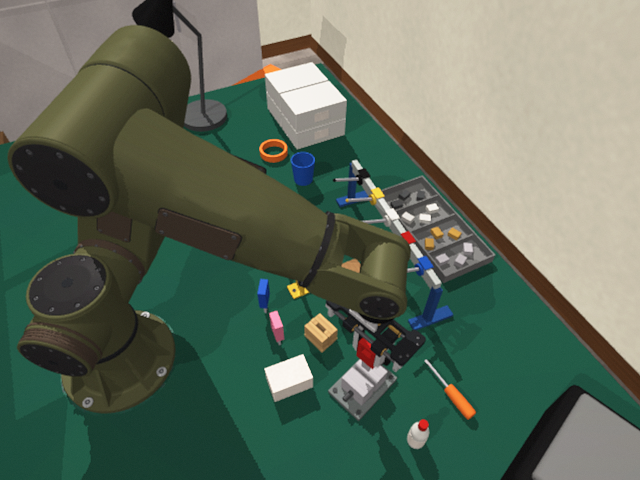

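Request:
arm_command(plan=[1,0.001,-0.0025,-0.03,0,1,0.001,-0.0025,-0.06,0,1,0.001,-0.0025,-0.075,0,1,0.001,-0.0025,-0.09,0,1,0.001,-0.0025,-0.1,0,1,0.001,-0.0025,-0.11,0,1,0.001,-0.0025,-0.12,0,1,0.001,-0.0025,-0.12,0])

```text
time_s: 9.4
ee_pos: [0.4667, -0.299, 0.2978]
eef_rot: [-3.141, 0.0, 0.337]
force: [0.2, -0.3, -2.3]
grip_width: 0.0418
```

```bash
python3 - <<'E'
from h import *
im=vision.camera("wrist"); cv2.imwrite("pics/w6.png",im)
o=sensors.get_obs();print(o['ee_pos'],o['eef_rot'],o['grip_width'],o['force'])
E
```

```text
[ 0.46678997 -0.29900641  0.29814599] [-3.14147698e+00  9.30005825e-05  3.37214755e-01] 0.042154552637713914 [-0.01225314 -0.19605224 -0.61271245]
```

View pics/w6.png

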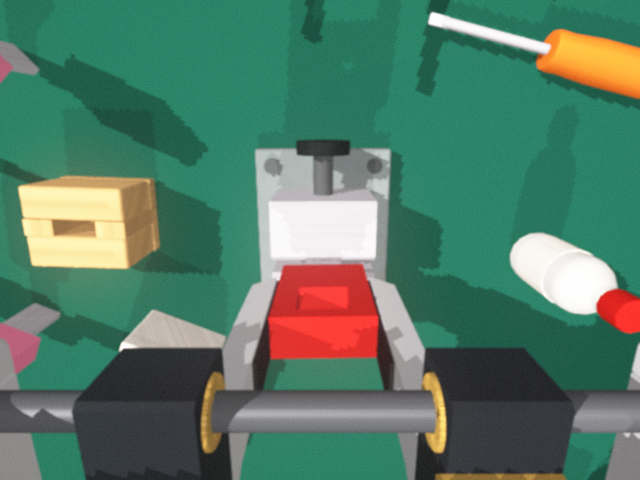

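Request:
arm_command(plan=[1,0,0,-0.01,0,1,0,0,-0.02,0,1,0,0,-0.03,0,1,0,0,-0.04,0,1,0,0,-0.045,0,1,0,0,-0.048,0,1,0,0,-0.051,0,1,0,0,-0.051,0])

```text
time_s: 10.25
ee_pos: [0.4668, -0.299, 0.2783]
eef_rot: [3.141, -0.0, 0.337]
force: [-1.3, 1.6, 3.6]
grip_width: 0.0419
```

Request:
arm_command(plan=[1,0,0,-0.002,0,1,0,0,-0.002,0,-0.2,0,0,-0.002,0,-0.2,0,0,-0.002,0,-0.2,0,0,-0.002,0,-0.2,0,0,-0.002,0,-0.2,0,0,-0.002,0,-0.2,0,0,-0.002,0,-0.2,0,0,-0.002,0])

```text
time_s: 11.15
ee_pos: [0.4668, -0.299, 0.277]
eef_rot: [3.142, -0.0, 0.337]
force: [-0.5, -0.7, -0.0]
grip_width: 0.0563
```

```bash
python3 - <<'E'
from h import *
im=vision.camera("wrist"); cv2.imwrite("pics/w7.png",im)
o=sensors.get_obs();print(o['ee_pos'],o['eef_rot'],o['grip_width'],o['force'])
im=vision.camera("side");b=np.hstack([cv2.resize(im[320:430,310:410],None,fx=4,fy=4,interpolation=2),cv2.resize(vision.camera("scene")[180:290,135:235],None,fx=4,fy=4,interpolation=2)]);cv2.imwrite("pics/ss7.png",b)
E
```

```text
[ 0.46679145 -0.29899995  0.27701521] [-3.14151826e+00  3.64025043e-05  3.37203453e-01] 0.056367947878410894 [-0.3333314   0.0740066   0.06777297]
```

View pics/w7.png

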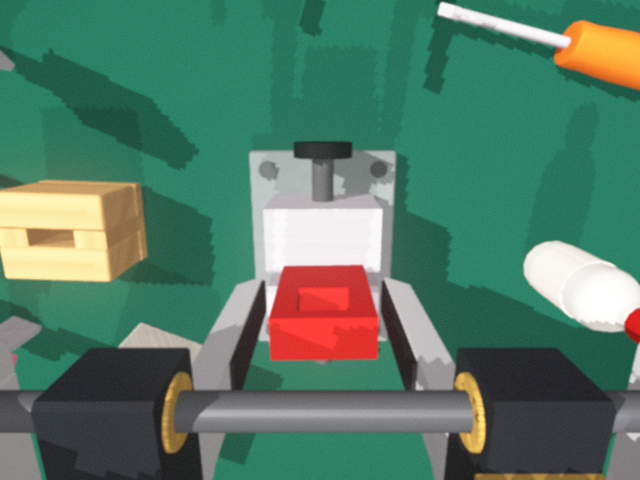

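View pics/ss7.png

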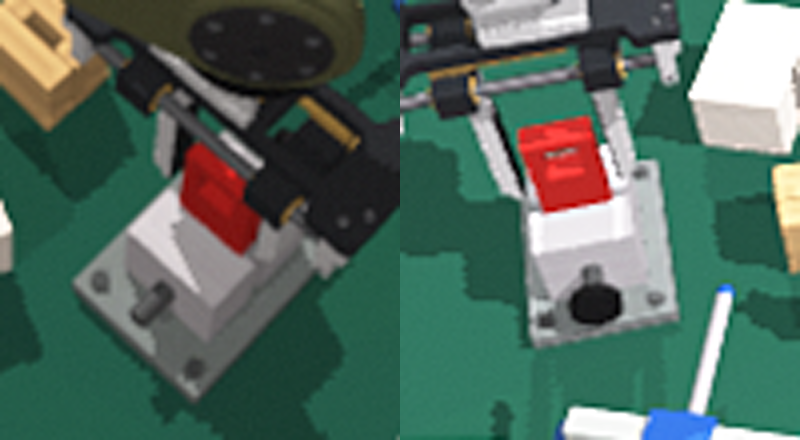

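Request:
arm_command(plan=[-0.2,0,0,0,0,-0.2,0,0,0,0,-0.2,0,0,0,0,-0.2,0,0,0,0,-0.2,0,0,0,0,-0.2,0,0,0,0,-0.2,0,0,0,0,-0.2,0,0,0,0,-0.2,0,0,0,0,1,0,0,0,0,1,0,0,0,0,1,0,0,0,0,1,0,0,0,0,1,0,0,0,0,1,0,0,0,0,1,0,0,0,0], newtons=20)

```text
time_s: 12.9
ee_pos: [0.4668, -0.299, 0.2771]
eef_rot: [3.142, -0.0, 0.337]
force: [-0.0, -1.9, 0.0]
grip_width: 0.0421
```

Request:
arm_command(plan=[1,0,0,0.05,0,1,0,0,0.12,0,1,0,0,0.2,0,1,0,0,0.31,0,1,0.04,0.1,0.31,-0.07,1,0.083,0.2,0.31,-0.14,1,0.083,0.3,0.31,-0.209,1,0.083,0.42,0.31,-0.209,1,0.083,0.52,0.31,-0.209,1,0.083,0.52,0.31,-0.209,1,0.083,0.52,0.31,-0.209,1,0.083,0.52,0.31,-0.209])

```text
time_s: 14.1
ee_pos: [0.5, -0.0918, 0.401]
eef_rot: [3.141, 0.0, -0.101]
force: [-0.2, -0.9, -1.1]
grip_width: 0.0419
```

```bash
python3 - <<'E'
from h import *
im=vision.camera("wrist"); cv2.imwrite("pics/w8.png",im)
o=sensors.get_obs();print(o['time_s'],o['ee_pos'],o['eef_rot'],o['grip_width'],o['force'])
p=P("wrist")
for n in ("red","blue","white","yellow"):
    for d in vision.pinpoint("peg_"+n,"wrist")[:2]: print(n,d["confidence"],d["at"],onz(p,d["at"],.14))
E
```

```text
14.15 [ 0.50001828 -0.09200634  0.40090213] [ 3.14147339e+00  2.21843315e-04 -1.01749404e-01] 0.04188100156722579 [-0.34764361  0.14964299 -1.16715316]
blue 0.64 [351.4, 456.4] [ 0.42063254 -0.17588425  0.14      ]
```

View pics/w8.png

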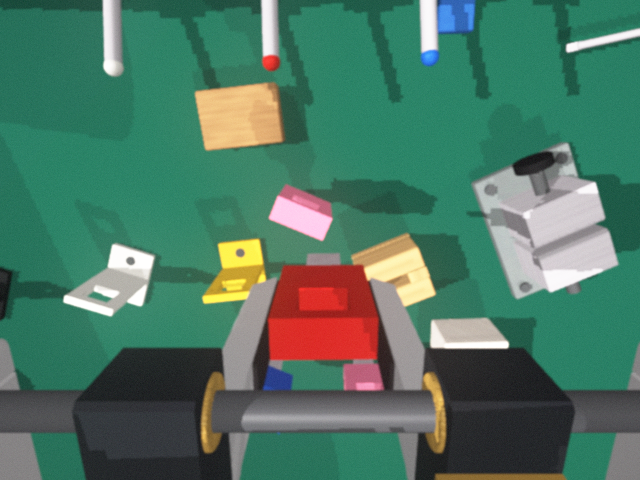

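```bash
python3 - <<'E'
from h import *
p=P("wrist")
t={n:onz(p,rc,.164)[:2] for n,rc in dict(white=(67,114),red=(61,271),blue=(56,430)).items()}
print(t)
d=t['white']-t['blue']; print(np.linalg.norm(d),np.arctan2(-d[0],d[1]))
p=P("scene"); im=vision.camera("scene"); cv2.imwrite("pics/sp.png",cv2.resize(im[240:330,170:410],None,fx=3.3,fy=3.3,interpolation=2))
E
```

```text
{'white': array([0.61792834, 0.00309725]), 'red': array([ 0.61258894, -0.07652445]), 'blue': array([ 0.60672531, -0.15650656])}
0.1599965101450743 -0.07007780838369192
```

View pics/sp.png

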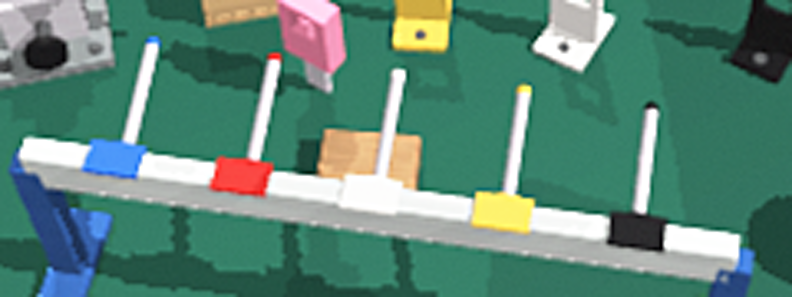

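Request:
arm_command(plan=[1,0.1,0.02,0,0.0153,1,0.207,0.044,0,0.0153,1,0.207,0.044,-0.06,0.0153,1,0.207,0.044,-0.131,0.0153,1,0.207,0.044,-0.131,0.0153,1,0.207,0.044,-0.131,0.0153,1,0.207,0.044,-0.131,0.0153])

```text
time_s: 15.1
ee_pos: [0.5829, -0.0736, 0.3505]
eef_rot: [3.141, -0.002, -0.069]
force: [0.3, -0.5, -1.1]
grip_width: 0.0418
```

```bash
python3 - <<'E'
from h import *
im=vision.camera("wrist"); cv2.imwrite("pics/w9.png",im)
o=sensors.get_obs();print(o['time_s'],o['ee_pos'],o['eef_rot'],o['grip_width'],o['force'])
p=P("wrist")
E
```

```text
15.15 [ 0.58286168 -0.07358253  0.35046616] [ 3.14132495e+00 -2.56982522e-03 -6.87450979e-02] 0.04223787853853392 [-0.21627898  0.6625498  -1.26075046]
```

View pics/w9.png

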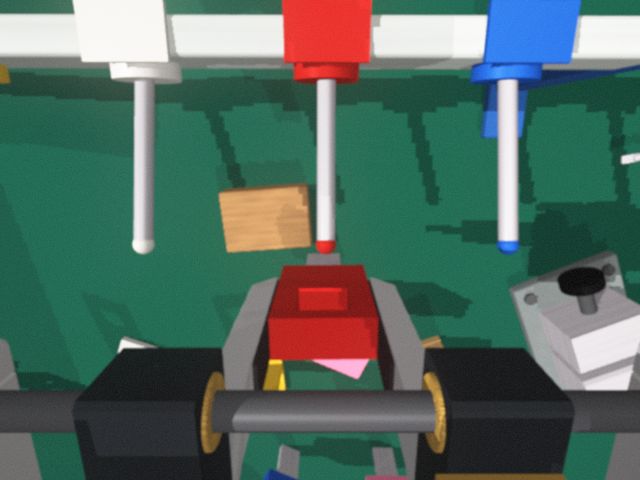

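```bash
python3 - <<'E'
from h import *
o=sensors.get_obs();print(o['ee_pos'],o['eef_rot'],o['qpos'],o['joint_vel'])
p=P("wrist")
for n,rc in dict(white=(244,143.5),red=(244.5,325.5),blue=(245,508)).items(): print(n,onz(p,rc,.164))
E
```

```text
[ 0.58286168 -0.07358253  0.35046616] [ 3.14132495e+00 -2.56982522e-03 -6.87450979e-02] [-1.87923582e-01  4.29474664e-01  1.47442748e+00  4.20839321e-05
  1.23510708e+00  1.45160437e+00] [ 0.00021845 -0.00031804  0.005958   -0.00064161 -0.00200261  0.00021943]
white [0.6178407  0.00333442 0.164     ]
red [ 0.61208886 -0.07643639  0.164     ]
blue [ 0.60631798 -0.15647986  0.164     ]
```

Request:
arm_command(plan=[1,0.02,-0.002,-0.006,0,1,0.04,-0.004,-0.013,0,1,0.06,-0.005,-0.019,0,1,0.06,-0.005,-0.019,0])

```text
time_s: 15.55
ee_pos: [0.6076, -0.0755, 0.3403]
eef_rot: [-3.142, 0.001, -0.068]
force: [-0.7, 0.1, -1.1]
grip_width: 0.0417
```

```bash
python3 - <<'E'
from h import *
im=vision.camera("wrist"); cv2.imwrite("pics/w10.png",im)
o=sensors.get_obs();print(o['time_s'],o['ee_pos'],o['eef_rot'],o['grip_width'],o['force'])
im=vision.camera("side"); cv2.imwrite("pics/side10.png",cv2.resize(im[150:350,300:500],None,fx=3,fy=3,interpolation=2))
E
```

```text
15.6 [ 0.60722537 -0.07541956  0.34047114] [-3.14150345e+00  7.41025645e-04 -6.83801556e-02] 0.041948200644252524 [-0.35233156 -0.03113416 -1.30959549]
```

View pics/w10.png

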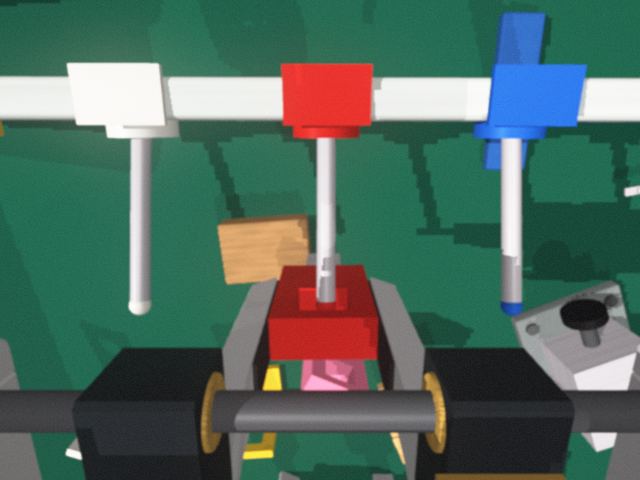

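View pics/side10.png

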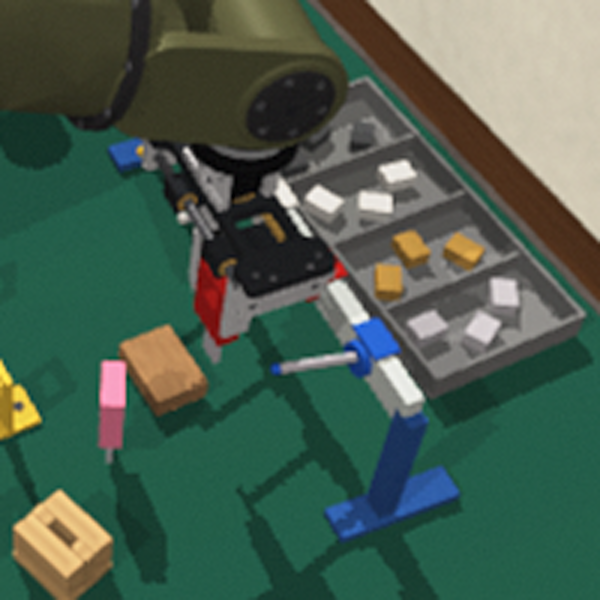

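Request:
arm_command(plan=[1,0.025,-0.002,-0.008,0,1,0.05,-0.004,-0.016,0,1,0.075,-0.006,-0.023,0,1,0.1,-0.008,-0.031,0,1,0.126,-0.01,-0.039,0,1,0.126,-0.01,-0.039,0,1,0.126,-0.01,-0.045,0,1,0.126,-0.01,-0.045,0])

```text
time_s: 16.45
ee_pos: [0.6569, -0.0794, 0.3228]
eef_rot: [-3.142, 0.001, -0.069]
force: [0.3, -0.4, -0.6]
grip_width: 0.0418
```

```bash
python3 - <<'E'
from h import *
im=vision.camera("wrist"); cv2.imwrite("pics/w11.png",im)
o=sensors.get_obs();print(o['time_s'],o['ee_pos'],o['eef_rot'],o['grip_width'],o['force'])
E
```

```text
16.5 [ 0.65694295 -0.07938964  0.32307159] [-3.14154544e+00  1.53348674e-04 -6.85548307e-02] 0.04168978944811264 [-0.25430917 -0.30623468  0.01129756]
```

View pics/w11.png

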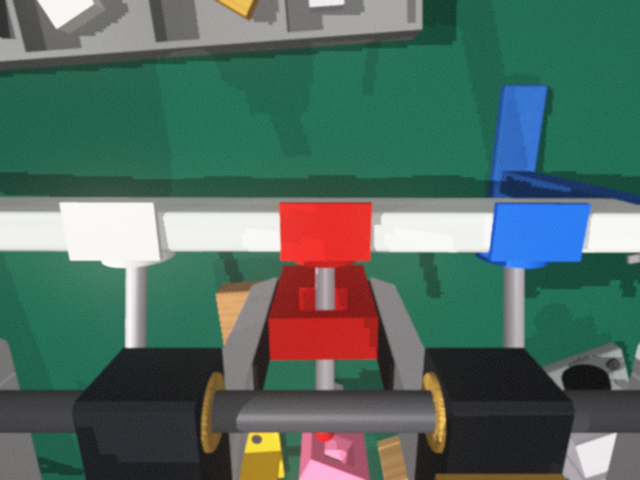

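Request:
arm_command(plan=[1,0,0,-0.005,0,1,0,0,-0.006,0,0.2,0,0,-0.006,0,-0.1,0,0,-0.006,0,-0.25,0,0,-0.006,0,-0.25,0,0,-0.006,0,-0.25,0,0,-0.006,0,-0.25,0,0,-0.006,0,-0.25,0,0,-0.006,0,-0.25,0,0,0.03,0,-0.25,0,0,0.08,0,-0.25,0,0,0.15,0,-0.25,0,0,0.25,0,-0.25,0,0,0.25,0])

```text
time_s: 17.9
ee_pos: [0.6569, -0.0793, 0.4304]
eef_rot: [3.141, -0.01, -0.068]
force: [-0.7, 0.3, 0.6]
grip_width: 0.0587
```

```bash
python3 - <<'E'
from h import *
im=vision.camera("wrist"); cv2.imwrite("pics/w12.png",im)
o=sensors.get_obs();print(o['time_s'],o['ee_pos'],o['eef_rot'],o['grip_width'],o['force'])
im=vision.camera("side"); cv2.imwrite("pics/side12.png",cv2.resize(im[150:350,300:500],None,fx=3,fy=3,interpolation=2))
E
```

```text
17.95 [ 0.65692481 -0.07932586  0.42710069] [ 3.1409529  -0.00597192 -0.06845179] 0.058773061526810506 [-0.2007558  -0.25394823 -1.35062344]
```

View pics/w12.png

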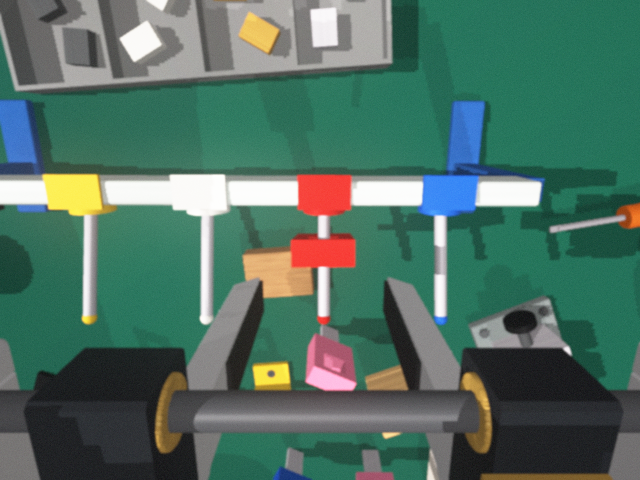

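View pics/side12.png

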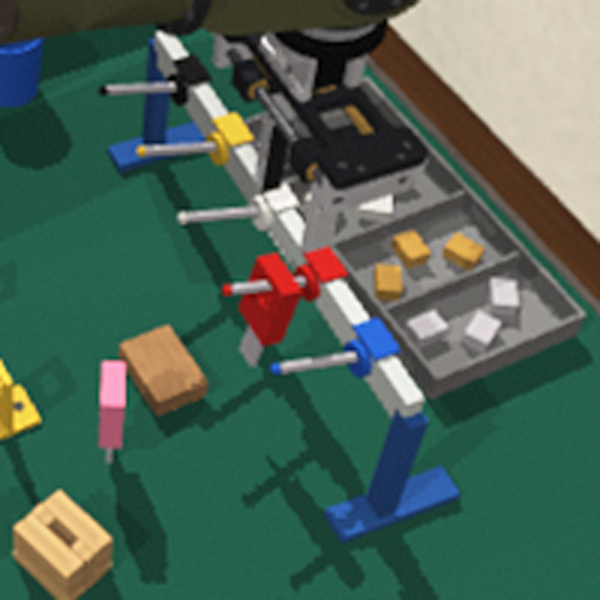

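Request:
arm_command(plan=[-0.25,-0.12,0.05,0,0,-0.25,-0.24,0.1,0,0,-1,-0.36,0.15,0,0,-1,-0.48,0.19,-0.05,0,-1,-0.517,0.19,-0.055,0,-1,-0.517,0.19,-0.055,0,-1,-0.517,0.19,-0.055,0,-1,-0.517,0.19,-0.055,0])

```text
time_s: 18.8
ee_pos: [0.4511, -0.0036, 0.401]
eef_rot: [3.142, 0.0, -0.069]
force: [0.8, -0.6, -0.0]
grip_width: 0.0939
```

```bash
cat > look.py <<'E'
from h import *
import sys
tag=sys.argv[1]; z0=float(sys.argv[2]) if len(sys.argv)>2 else 0
im=vision.camera("wrist"); cv2.imwrite(f"pics/{tag}.png",im)
o=sensors.get_obs();print(o['time_s'],np.round(o['ee_pos'],4),np.round(o['eef_rot'],4),o['grip_width'],np.round(o['force'],1))
E
python3 look.py w13; python3 - <<'E'
from h import *
p=P("wrist")
for n in ("yellow","white","black","blue"):
    for d in vision.pinpoint("eye_"+n,"wrist")[:1]: print(n,d["confidence"],d["at"],onz(p,d["at"],.056))
    for d in vision.pinpoint("bracket_"+n,"wrist")[:1]: print(n,d["confidence"],d["at"],onz(p,d["at"],.0))
E
```

```text
18.85 [ 0.4511 -0.0036  0.4009] [-3.1416e+00  3.0000e-04 -6.8800e-02] 0.09413541141891925 [ 0.5  0.3 -0.1]
yellow 0.79 [225.0, 324.8] [ 0.44938098 -0.00463579  0.056     ]
yellow 0.75 [210.2, 326.4] [ 0.45027936 -0.00648863  0.        ]
white 0.8 [228.6, 185.4] [0.45439929 0.11333741 0.056     ]
white 0.87 [213.3, 205.6] [0.45537518 0.11203474 0.        ]
black 0.7 [244.1, 13.7] [0.45097134 0.26229697 0.056     ]
black 0.57 [228.1, 56.8] [0.4506947  0.26160258 0.        ]
```

View pics/w13.png

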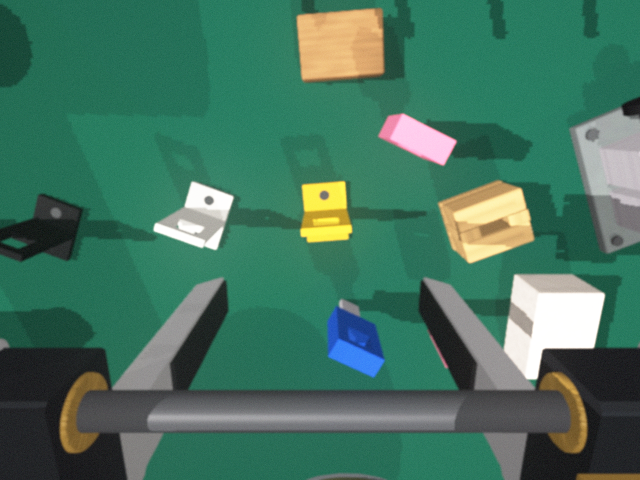

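```bash
python3 - <<'E'
from h import *
im=cv2.imread("pics/w13.png"); p=P("wrist")
a=bev(im,p,.075,.45,-.005,.04,.0002);b=bev(im,p,.075,.455,.113,.04,.0002)
cv2.imwrite("pics/yw.png",np.hstack([a,b]))
E
```

```text
(no output)
```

View pics/yw.png

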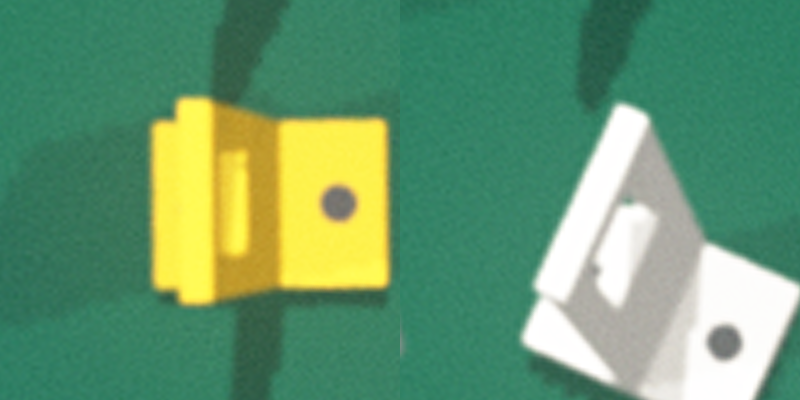

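Request:
arm_command(plan=[-1,-0.005,-0.0035,-0.12,0.033,-1,-0.005,-0.0035,-0.24,0.033,-1,-0.005,-0.0035,-0.35,0.033,-1,-0.005,-0.0035,-0.4275,0.033,-1,-0.005,-0.0035,-0.4275,0.033,-1,-0.005,-0.0035,-0.4275,0.033,0.2,-0.005,-0.0035,-0.4275,0.033,1,-0.005,-0.0035,-0.4275,0.033,1,-0.005,-0.0035,-0.4275,0.033,1,-0.005,-0.0035,-0.4275,0.033,1,-0.005,-0.0035,-0.4275,0.033,1,-0.005,-0.0035,-0.4275,0.033,1,-0.005,-0.0035,-0.4275,0.033,1,-0.005,-0.0035,-0.4275,0.033], newtons=25)

```text
time_s: 20.65
ee_pos: [0.4484, -0.0048, 0.2301]
eef_rot: [-3.142, 0.0, 0.001]
force: [-0.8, 0.3, 1.0]
grip_width: 0.04
```

```bash
python3 look.py w14
```

```text
20.7 [ 0.4484 -0.0048  0.23  ] [3.1416e+00 1.0000e-04 6.0000e-04] 0.039861795625940596 [0.2 0.  0.7]
```

View pics/w14.png

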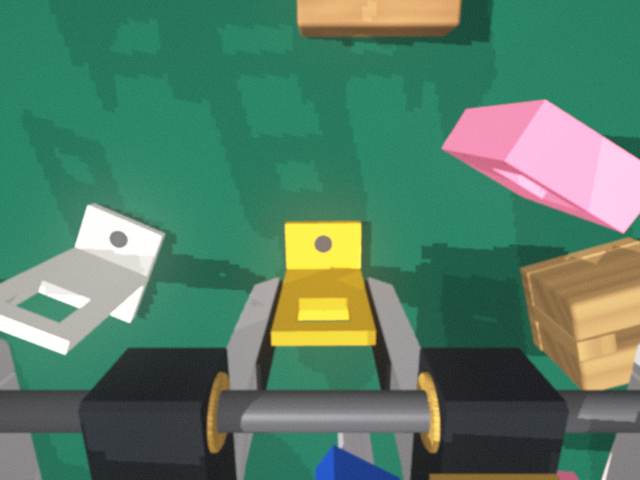

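Request:
arm_command(plan=[1,0,0,0.1,0,1,0,0,0.2,0,1,0,0,0.294,-0.0335,1,0.1,0.07,0.294,-0.0335,1,0.2,0.14,0.294,-0.0335,1,0.3,0.2,0.294,-0.0335,1,0.363,0.225,0.294,-0.0335,1,0.363,0.225,0.294,-0.0335,1,0.363,0.225,0.294,-0.0335,1,0.363,0.225,0.294,-0.0335])

```text
time_s: 21.7
ee_pos: [0.593, 0.0848, 0.3476]
eef_rot: [3.141, 0.001, -0.07]
force: [1.0, -0.2, -1.1]
grip_width: 0.0399
```

```bash
python3 look.py w15
```

```text
21.75 [0.5929 0.0847 0.3479] [ 3.1415e+00  1.0000e-04 -7.0000e-02] 0.040016487003812516 [ 0.7 -0.1 -0.5]
```

View pics/w15.png

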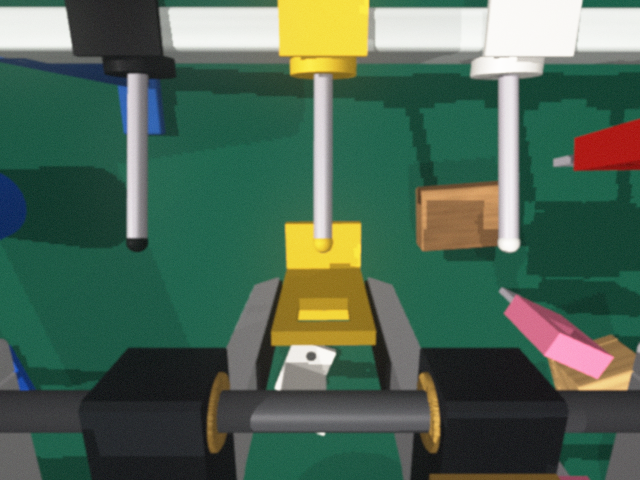

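Request:
arm_command(plan=[1,0.03,-0.002,-0.009,0,1,0.06,-0.004,-0.019,0,1,0.09,-0.006,-0.028,0,1,0.12,-0.008,-0.037,0,1,0.15,-0.01,-0.047,0,1,0.18,-0.012,-0.056,0,1,0.1885,-0.012,-0.059,0,1,0.1885,-0.012,-0.066,0,1,0.1885,-0.012,-0.066,0,1,0.1885,-0.012,-0.066,0])

```text
time_s: 22.75
ee_pos: [0.6686, 0.0804, 0.3216]
eef_rot: [-3.142, -0.0, -0.07]
force: [-0.6, -0.1, -0.7]
grip_width: 0.0395
```

```bash
python3 look.py w16
```

```text
22.8 [0.6687 0.0804 0.3217] [-3.1415e+00 -3.0000e-04 -6.9500e-02] 0.03948203801801983 [ 0.1  0.6 -1.1]
```

View pics/w16.png

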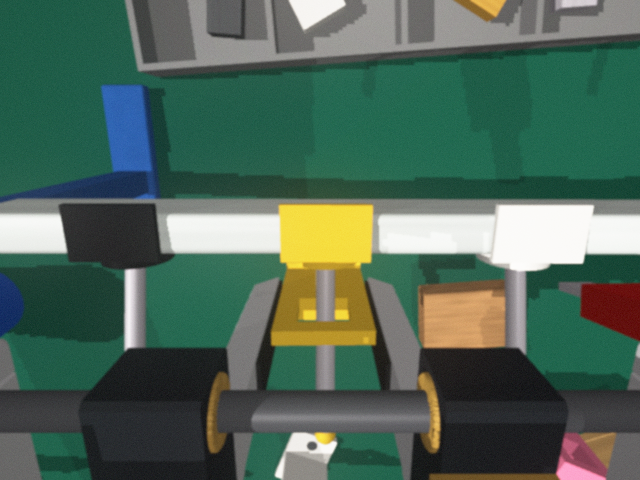

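Request:
arm_command(plan=[1,0,0,-0.004,0,1,0,0,-0.008,0,0.2,0,0,-0.008,0,-0.1,0,0,-0.008,0,-0.25,0,0,-0.008,0,-0.25,0,0,-0.008,0,-0.25,0,0,-0.008,0,-0.25,0,0,-0.008,0,-0.25,0,0,-0.008,0,-0.25,0,0,0.03,0,-0.25,0,0,0.08,0,-0.25,0,0,0.15,0,-0.25,0,0,0.25,0,-0.25,0,0,0.25,0])

```text
time_s: 24.2
ee_pos: [0.6686, 0.0804, 0.4288]
eef_rot: [-3.14, -0.01, -0.07]
force: [-0.3, -0.3, -0.7]
grip_width: 0.0584
```

```bash
python3 look.py w17
```

```text
24.25 [0.6687 0.0804 0.4255] [-3.1407 -0.0061 -0.0695] 0.05865744438015077 [ 0.5 -0.9 -0.7]
```

View pics/w17.png

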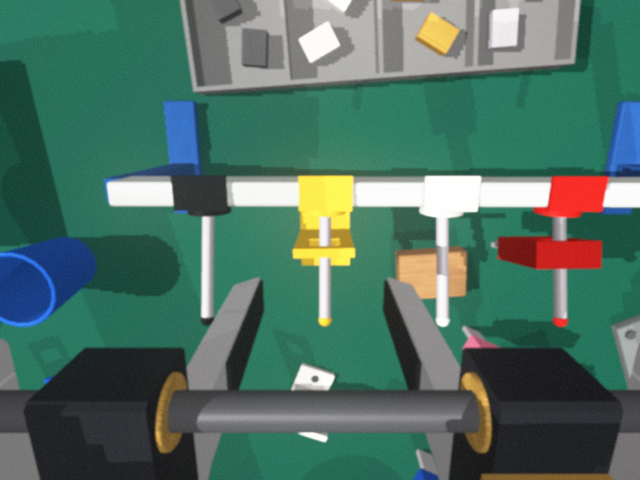

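Request:
arm_command(plan=[-0.25,-0.12,0.01,0,0,-0.25,-0.24,0.03,0,-0.05,-1,-0.36,0.05,0,-0.1,-1,-0.48,0.08,-0.05,-0.167,-1,-0.538,0.08,-0.07,-0.167,-1,-0.538,0.08,-0.07,-0.167,-1,-0.538,0.08,-0.07,-0.167,-1,-0.538,0.08,-0.07,-0.167])

```text
time_s: 25.05
ee_pos: [0.4546, 0.1123, 0.3936]
eef_rot: [-3.141, -0.0, -0.419]
force: [0.3, -0.1, -0.1]
grip_width: 0.0941
```

```bash
python3 look.py w18; python3 - <<'E'
from h import *
im=cv2.imread("pics/w18.png"); p=P("wrist")
cv2.imwrite("pics/wb.png",bev(im,p,.075,.4534,.1124,.04,.0002))
E
```

```text
25.1 [0.4546 0.1122 0.3934] [-3.1415e+00 -2.0000e-04 -4.1960e-01] 0.09376556130602344 [-0.3 -0.5 -0.1]
```

View pics/w18.png

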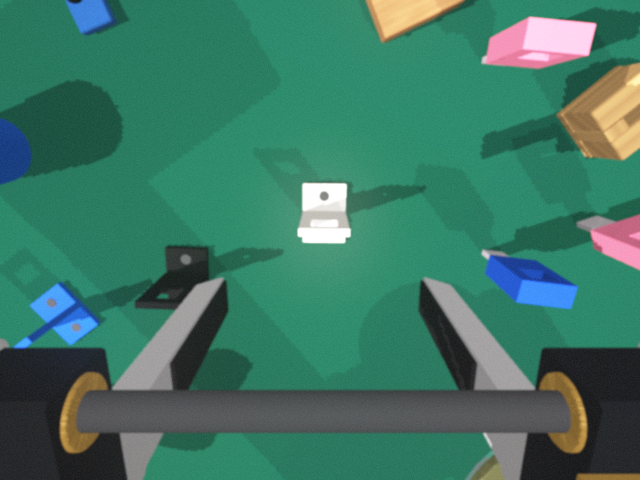

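View pics/wb.png

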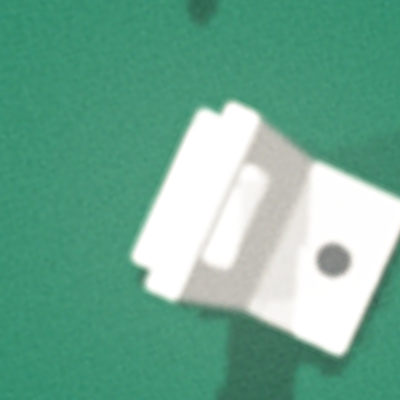

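Request:
arm_command(plan=[-1,-0.002,0,-0.12,0,-1,-0.002,0,-0.24,0,-1,-0.002,0,-0.35,0,-1,-0.002,0,-0.409,0,-1,-0.002,0,-0.409,0,-1,-0.002,0,-0.409,0,0.2,-0.002,0,-0.409,0,1,-0.002,0,-0.409,0,1,-0.002,0,-0.409,0,1,-0.002,0,-0.409,0,1,-0.002,0,-0.409,0,1,-0.002,0,-0.409,0,1,-0.002,0,-0.409,0,1,-0.002,0,-0.409,0])

```text
time_s: 26.5
ee_pos: [0.453, 0.1124, 0.2296]
eef_rot: [3.142, 0.0, -0.419]
force: [-0.2, 0.1, 1.1]
grip_width: 0.0397
```

```bash
python3 look.py w19
```

```text
26.55 [0.453  0.1124 0.2296] [ 3.1416e+00  1.0000e-04 -4.1930e-01] 0.03956904475944776 [0.2 0.2 0.6]
```

View pics/w19.png

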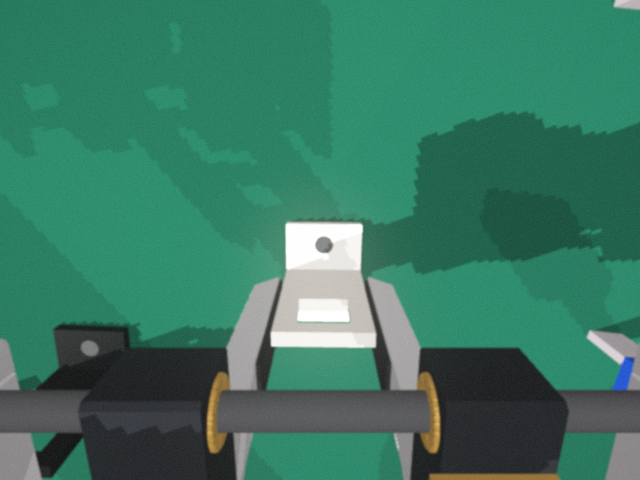

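Request:
arm_command(plan=[1,0,0,0.1,0,1,0,0,0.2,0,1,0,0,0.294,0.05,1,0.08,-0.07,0.294,0.1,1,0.16,-0.14,0.294,0.1667,1,0.25,-0.21,0.294,0.1667,1,0.3375,-0.268,0.294,0.1667,1,0.3375,-0.268,0.294,0.1667,1,0.3375,-0.268,0.294,0.1667,1,0.3375,-0.268,0.294,0.1667])

```text
time_s: 27.55
ee_pos: [0.5874, 0.0058, 0.3471]
eef_rot: [-3.142, 0.001, -0.07]
force: [0.0, 0.5, -0.7]
grip_width: 0.0397
```

```bash
python3 look.py w20
```

```text
27.6 [0.5874 0.0059 0.3474] [-3.1415e+00  2.0000e-04 -6.9300e-02] 0.039992666014215354 [-0.2  0.4 -1.3]
```

View pics/w20.png

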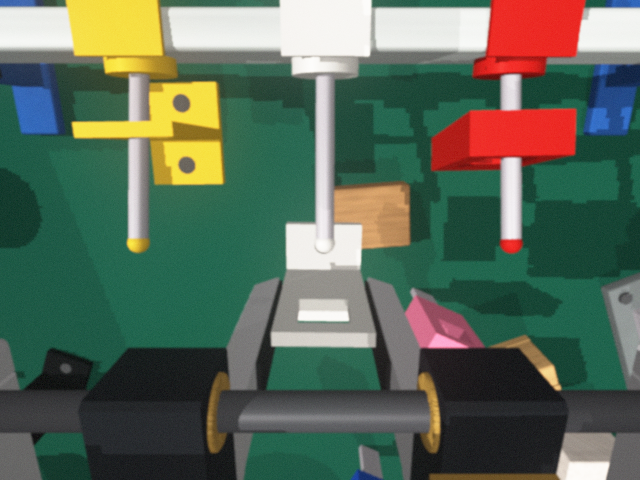

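Request:
arm_command(plan=[1,0.03,-0.002,-0.009,0,1,0.06,-0.005,-0.019,0,1,0.09,-0.007,-0.028,0,1,0.12,-0.009,-0.037,0,1,0.15,-0.012,-0.047,0,1,0.18,-0.0145,-0.056,0,1,0.1885,-0.0145,-0.059,0,1,0.1885,-0.0145,-0.066,0,1,0.1885,-0.0145,-0.066,0,1,0.1885,-0.0145,-0.066,0])

```text
time_s: 28.6
ee_pos: [0.663, -0.0004, 0.3211]
eef_rot: [-3.142, -0.0, -0.07]
force: [-0.1, -0.2, -0.2]
grip_width: 0.0396
```

```bash
python3 look.py w21
```

```text
28.65 [ 6.631e-01 -5.000e-04  3.212e-01] [-3.1416e+00 -2.0000e-04 -7.0000e-02] 0.03965232397218786 [-0.1  0.5 -1.1]
```

View pics/w21.png

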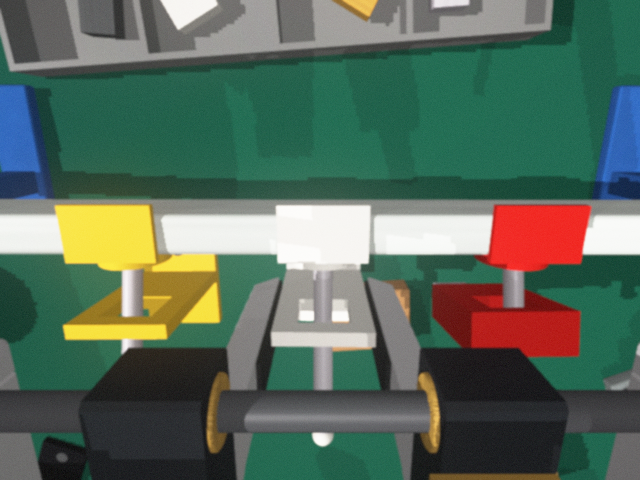

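Peg passes through the white eye; both neighbours clear. Release and lift.

Request:
arm_command(plan=[1,0,0,-0.004,0,1,0,0,-0.008,0,0.2,0,0,-0.008,0,-0.1,0,0,-0.008,0,-0.25,0,0,-0.008,0,-0.25,0,0,-0.008,0,-0.25,0,0,-0.008,0,-0.25,0,0,-0.008,0,-0.25,0,0,-0.008,0,-0.25,0,0,0.03,0,-0.25,0,0,0.08,0,-0.25,0,0,0.15,0,-0.25,0,0,0.25,0,-0.25,0,0,0.25,0,-0.25,0,0,0.25,0])

```text
time_s: 30.15
ee_pos: [0.6632, -0.0006, 0.4225]
eef_rot: [-3.142, -0.002, -0.07]
force: [-0.8, -0.2, -0.5]
grip_width: 0.0584
```

```bash
python3 look.py w22; python3 - <<'E'
from h import *
for c in ("scene","side"):
    vision.camera(c);p=P(c)
    for n in ("black","blue"):
        for d in vision.pinpoint("eye_"+n,c)[:2]: print(c,n,d["confidence"],d["at"],onz(p,d["at"],.056))
cv2.imwrite("pics/s22.png",vision.camera("scene"))
E
```

```text
30.2 [ 6.632e-01 -6.000e-04  4.210e-01] [ 3.1416e+00  1.0000e-04 -7.0100e-02] 0.058682876244006095 [-0.6  0.8 -0.7]
scene black 0.77 [238.4, 405.1] [0.44623718 0.25871415 0.056     ]
scene blue 0.59 [252.4, 460.5] [0.47802419 0.38920978 0.056     ]
scene blue 0.34 [310.8, 511.4] [0.62969636 0.48405964 0.056     ]
side black 0.89 [207.9, 259.6] [0.44832416 0.25189072 0.056     ]
side black 0.47 [198.7, 372.1] [0.74744881 0.14689526 0.056     ]
side blue 0.77 [176.4, 247.3] [0.46307927 0.38655286 0.056     ]
```

View pics/w22.png

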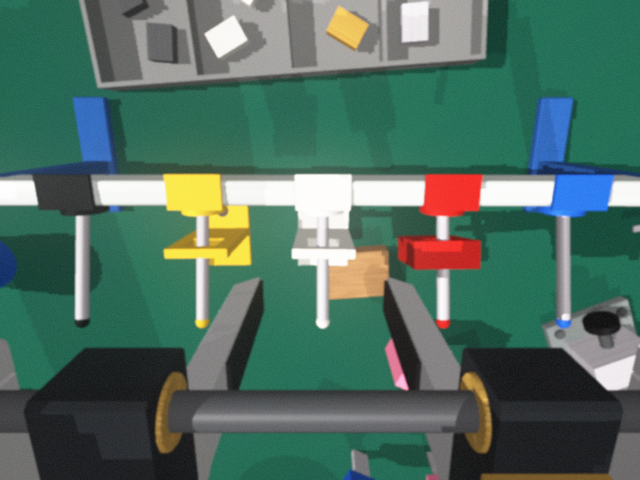

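View pics/s22.png

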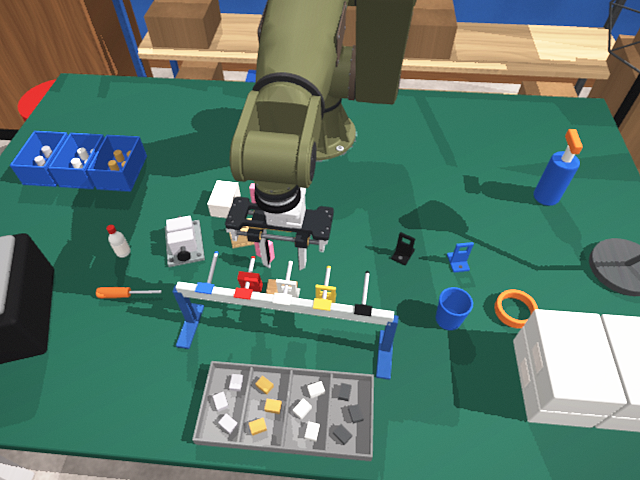

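Request:
arm_command(plan=[-0.25,-0.1,0.06,0,0,-0.25,-0.2,0.13,0,-0.05,-1,-0.3,0.22,0,-0.1,-1,-0.4,0.3,-0.05,-0.167,-1,-0.5,0.4,-0.07,-0.167,-1,-0.538,0.5,-0.07,-0.167,-1,-0.538,0.6,-0.07,-0.167,-1,-0.538,0.6515,-0.07,-0.167,-1,-0.538,0.6515,-0.07,-0.167,-1,-0.538,0.6515,-0.07,-0.167,-1,-0.538,0.6515,-0.07,-0.167])

```text
time_s: 31.65
ee_pos: [0.4484, 0.2591, 0.3928]
eef_rot: [3.141, 0.0, -0.421]
force: [0.4, 0.3, -0.8]
grip_width: 0.0939
```

```bash
python3 look.py w23; python3 - <<'E'
from h import *
im=cv2.imread("pics/w23.png"); p=P("wrist")
b=bev(im,p,.075,.448,.260,.05,.0002)
b=np.clip(b.astype(float)*2.2,0,255).astype(np.uint8)
cv2.imwrite("pics/wk.png",b)
E
```

```text
31.7 [0.4485 0.259  0.3928] [ 3.1415 -0.     -0.4213] 0.09417819087500483 [ 0.1  0.2 -0.1]
```

View pics/w23.png

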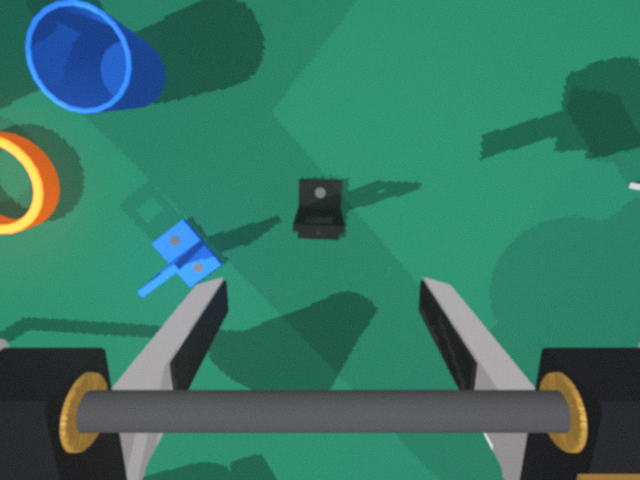

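View pics/wk.png

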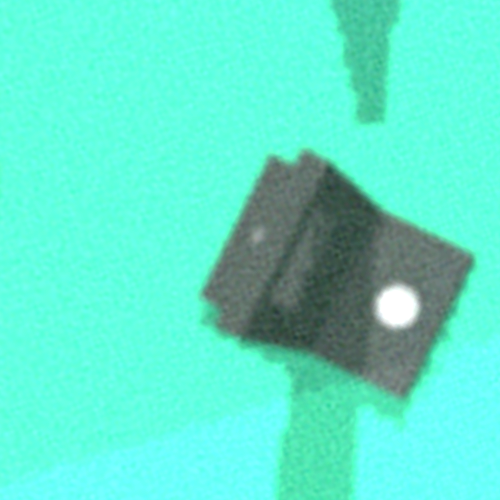

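Request:
arm_command(plan=[-1,0.011,0.0055,-0.12,-0.0105,-1,0.011,0.0055,-0.24,-0.0105,-1,0.011,0.0055,-0.35,-0.0105,-1,0.011,0.0055,-0.407,-0.0105,-1,0.011,0.0055,-0.407,-0.0105,-1,0.011,0.0055,-0.407,-0.0105,0.2,0.011,0.0055,-0.407,-0.0105,1,0.011,0.0055,-0.407,-0.0105,1,0.011,0.0055,-0.407,-0.0105,1,0.011,0.0055,-0.407,-0.0105,1,0.011,0.0055,-0.407,-0.0105,1,0.011,0.0055,-0.407,-0.0105,1,0.011,0.0055,-0.407,-0.0105,1,0.011,0.0055,-0.407,-0.0105])

```text
time_s: 33.1
ee_pos: [0.4526, 0.2622, 0.23]
eef_rot: [3.141, 0.0, -0.442]
force: [-0.0, -0.6, 0.2]
grip_width: 0.0398
```

```bash
python3 look.py w24
```

```text
33.15 [0.4526 0.2622 0.23  ] [ 3.1415e+00  1.0000e-04 -4.4190e-01] 0.03996782726961292 [ 0.2 -0.4  0.2]
```

View pics/w24.png

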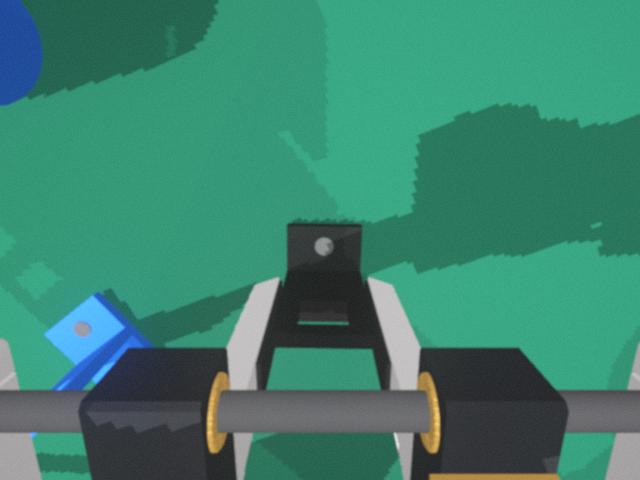

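Request:
arm_command(plan=[1,0,0,0.1,0,1,0,0,0.2,0,1,0,0,0.294,0.05,1,0.09,-0.06,0.294,0.1,1,0.18,-0.12,0.294,0.1776,1,0.27,-0.18,0.294,0.1776,1,0.3665,-0.243,0.294,0.1776,1,0.3665,-0.243,0.294,0.1776,1,0.3665,-0.243,0.294,0.1776,1,0.3665,-0.243,0.294,0.1776])

```text
time_s: 34.15
ee_pos: [0.5986, 0.1656, 0.3475]
eef_rot: [3.142, 0.001, -0.069]
force: [-0.6, 0.0, -0.3]
grip_width: 0.0399
```

```bash
python3 look.py w25
```

```text
34.2 [0.5985 0.1658 0.3477] [-3.1416e+00  2.0000e-04 -6.8800e-02] 0.03950888987817972 [ 0.7 -0.  -0.6]
```

View pics/w25.png

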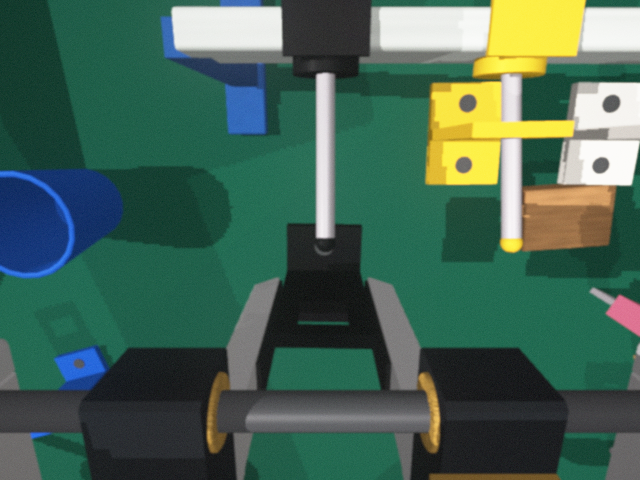

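Request:
arm_command(plan=[1,0.03,-0.002,-0.009,0,1,0.06,-0.005,-0.019,0,1,0.09,-0.007,-0.028,0,1,0.12,-0.009,-0.037,0,1,0.15,-0.012,-0.047,0,1,0.18,-0.0145,-0.056,0,1,0.1885,-0.015,-0.059,0,1,0.1885,-0.015,-0.066,0,1,0.1885,-0.015,-0.066,0,1,0.1885,-0.015,-0.066,0])

```text
time_s: 35.2
ee_pos: [0.6741, 0.1593, 0.3216]
eef_rot: [-3.142, -0.0, -0.07]
force: [-0.4, 1.1, -0.5]
grip_width: 0.0396
```

```bash
python3 look.py w26
```

```text
35.25 [0.6742 0.1592 0.3216] [-3.1415e+00 -3.0000e-04 -6.9600e-02] 0.04001019609103719 [-0.1  0.3 -0.8]
```

View pics/w26.png

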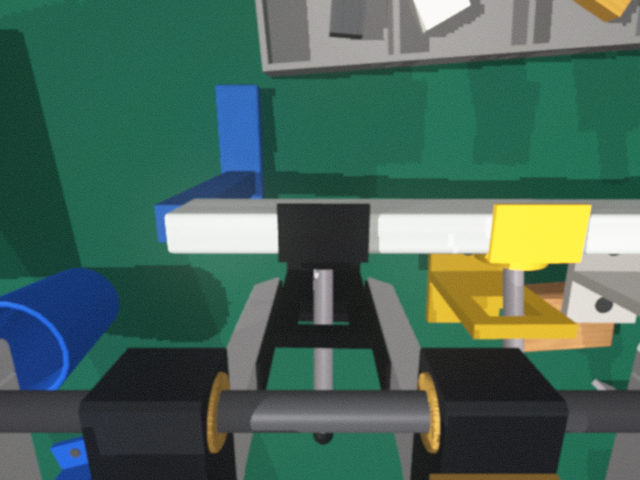

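Request:
arm_command(plan=[1,0,0,-0.004,0,1,0,0,-0.008,0,0.2,0,0,-0.008,0,-0.1,0,0,-0.008,0,-0.25,0,0,-0.008,0,-0.25,0,0,-0.008,0,-0.25,0,0,-0.008,0,-0.25,0,0,-0.008,0,-0.25,0,0,-0.008,0,-0.25,0,0,0.03,0,-0.25,0,0,0.08,0,-0.25,0,0,0.15,0,-0.25,0,0,0.25,0,-0.25,0,0,0.25,0,-0.25,0,0,0.25,0])

```text
time_s: 36.75
ee_pos: [0.6744, 0.159, 0.423]
eef_rot: [-3.141, -0.002, -0.07]
force: [0.4, 0.2, -0.4]
grip_width: 0.0588
```

```bash
python3 look.py w27
```

```text
36.8 [0.6744 0.159  0.4213] [ 3.1416e+00  1.0000e-04 -6.9900e-02] 0.058653499798779166 [-1.1 -0.6 -0.3]
```

View pics/w27.png

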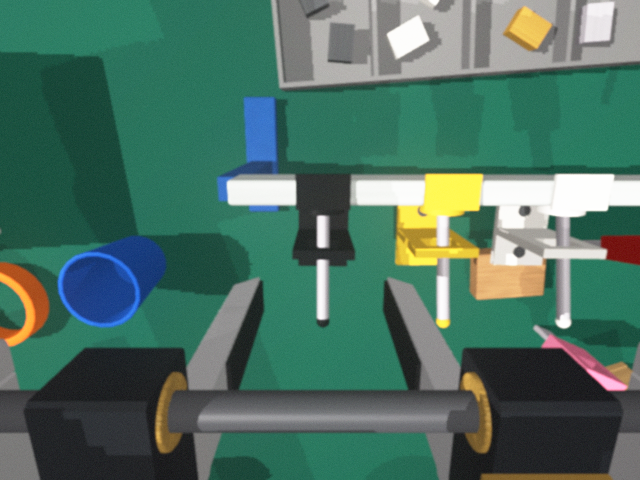

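Request:
arm_command(plan=[-0.25,-0.12,0.06,0,0,-0.25,-0.24,0.13,0,0.05,-1,-0.36,0.22,0,0.081,-1,-0.45,0.3,-0.05,0.081,-1,-0.5,0.4,-0.07,0.081,-1,-0.5225,0.5,-0.07,0.081,-1,-0.5225,0.5675,-0.07,0.081,-1,-0.5225,0.5675,-0.07,0.081,-1,-0.5225,0.5675,-0.07,0.081,-1,-0.5225,0.5675,-0.07,0.081])

```text
time_s: 37.8
ee_pos: [0.4659, 0.3851, 0.3927]
eef_rot: [3.141, 0.001, 0.099]
force: [0.6, -0.7, -0.2]
grip_width: 0.094
```

```bash
python3 look.py w28; python3 - <<'E'
from h import *
im=cv2.imread("pics/w28.png"); p=P("wrist")
cv2.imwrite("pics/wl.png",bev(im,p,.075,.465,.388,.05,.0002)); print(sensors.get_obs()['qpos'])
E
```

```text
37.85 [0.466 0.385 0.393] [3.1412e+00 5.0000e-04 9.8400e-02] 0.09385230308918455 [ 0.3  0.2 -0. ]
[ 6.29877763e-01  4.30740107e-01  1.37090962e+00 -6.77157578e-05
  1.34054410e+00  2.10231686e+00]
```

View pics/w28.png

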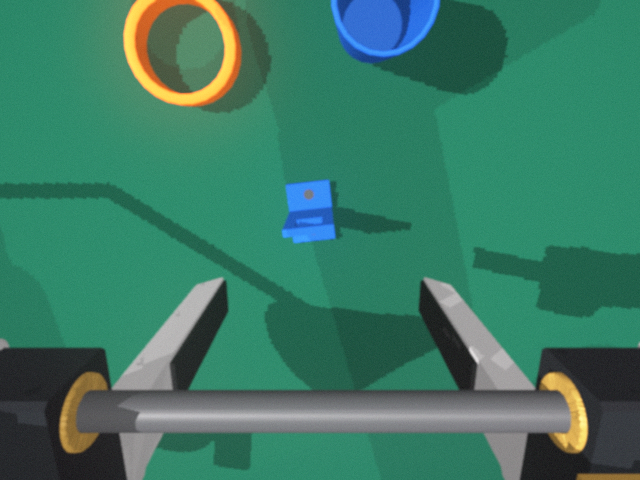

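View pics/wl.png

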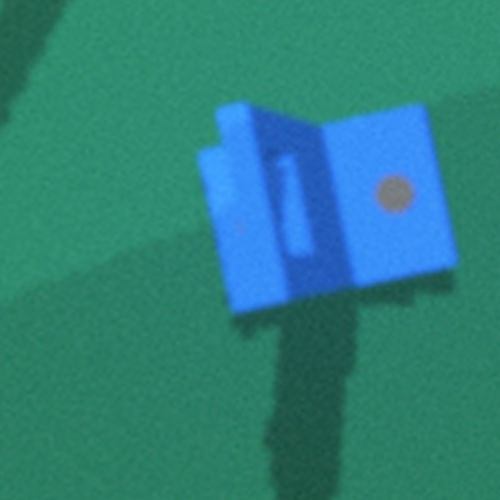

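Request:
arm_command(plan=[-1,-0.001,0.03,-0.1,0.05,-1,-0.001,0.03,-0.2,0.05,-1,-0.001,0.03,-0.3,0.05,-1,-0.001,0.03,-0.407,0.05,-1,-0.001,0.03,-0.407,0.05,-1,-0.001,0.03,-0.407,0.05,0.2,-0.001,0.03,-0.407,0.05,1,-0.001,0.03,-0.407,0.05,1,-0.001,0.03,-0.407,0.05,1,-0.001,0.03,-0.407,0.05,1,-0.001,0.03,-0.407,0.05,1,-0.001,0.03,-0.407,0.05,1,-0.001,0.03,-0.407,0.05,1,-0.001,0.03,-0.407,0.05])

```text
time_s: 39.25
ee_pos: [0.4652, 0.398, 0.2304]
eef_rot: [3.142, 0.0, 0.204]
force: [-0.1, -0.0, -0.1]
grip_width: 0.0399
```

```bash
python3 look.py w29
```

```text
39.3 [0.4652 0.398  0.2304] [3.1416e+00 1.0000e-04 2.0440e-01] 0.039822601854017 [0.1 0.9 0. ]
```

View pics/w29.png

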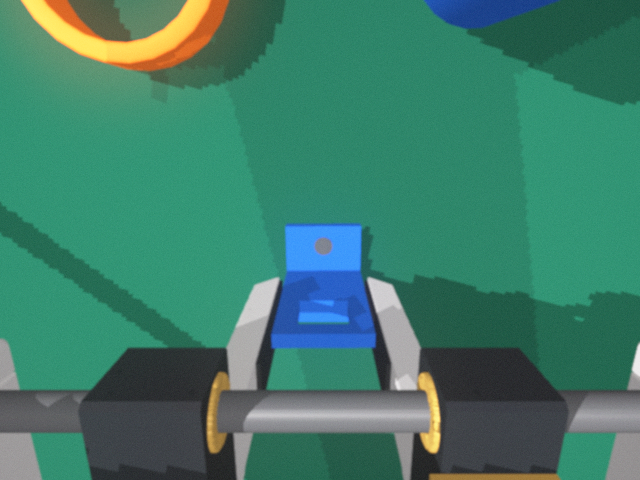

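Request:
arm_command(plan=[1,0,0,0.1,0,1,0,0,0.2,0,1,0,0,0.3,0,1,0,-0.1,0.425,-0.05,1,0,-0.2,0.425,-0.1,1,0,-0.3,0.425,-0.131,1,0,-0.4,0.425,-0.131,1,0,-0.5,0.425,-0.131,1,0,-0.6,0.425,-0.131,1,0,-0.7,0.425,-0.131,1,0,-0.8,0.425,-0.131,1,0,-0.9,0.425,-0.131,1,0,-1,0.425,-0.131,1,0,-1,0.425,-0.131,1,0,-1,0.425,-0.131])

```text
time_s: 40.8
ee_pos: [0.4651, -0.0024, 0.4004]
eef_rot: [-3.141, 0.0, -0.072]
force: [0.6, 0.3, -1.0]
grip_width: 0.0398
```

Request:
arm_command(plan=[1,0,-0.1,0,0,1,0,-0.2,0,0,1,0,-0.3,0,0,1,0.05,-0.38,0,0,1,0.15,-0.38,0,0,1,0.22,-0.38,0,0,1,0.279,-0.38,0,0,1,0.279,-0.38,-0.06,0,1,0.279,-0.38,-0.131,0,1,0.279,-0.38,-0.131,0,1,0.279,-0.38,-0.131,0,1,0.279,-0.38,-0.131,0])

```text
time_s: 42.0
ee_pos: [0.5771, -0.1535, 0.3495]
eef_rot: [3.141, -0.002, -0.069]
force: [-0.5, 0.3, -0.9]
grip_width: 0.0396
```

```bash
python3 look.py w30
```

```text
42.05 [ 0.577  -0.1537  0.3496] [ 3.1411e+00 -2.0000e-03 -6.9600e-02] 0.040052988165340246 [ 0.  -0.2 -0.7]
```

View pics/w30.png

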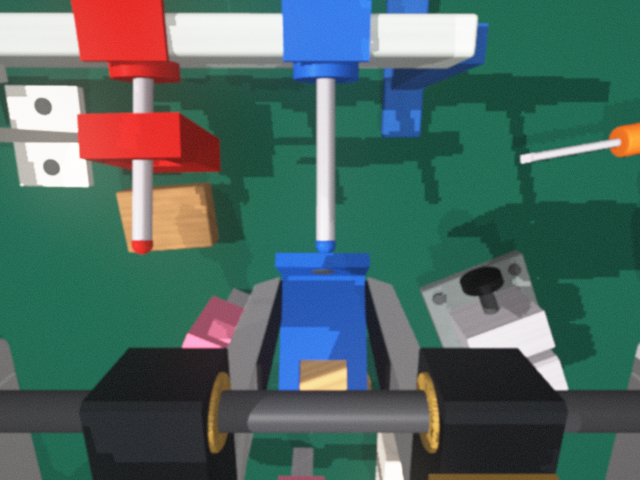

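Request:
arm_command(plan=[1,-0.05,0.003,0,0,1,-0.1,0.006,0,0,1,-0.15,0.01,0,0,1,-0.2,0.01,0.1,0,1,-0.25,0.1,0.13,0,1,-0.27,0.2,0.13,0,1,-0.27,0.3,0.13,0,1,-0.27,0.4,0.13,0,1,-0.27,0.5,0.13,0,1,-0.27,0.58,0.13,0,1,-0.27,0.58,0.13,0,1,-0.27,0.58,0.13,0,1,-0.27,0.58,0.13,0])

```text
time_s: 43.35
ee_pos: [0.4688, 0.0773, 0.4005]
eef_rot: [3.142, -0.001, -0.071]
force: [-0.1, -1.0, 0.3]
grip_width: 0.0395
```

```bash
python3 look.py w31; python3 - <<'E'
from h import *
a=vision.camera("side");b=vision.camera("scene")
cv2.imwrite("pics/ss31.png",np.hstack([cv2.resize(a[180:320,220:340],None,fx=3.3,fy=3.3,interpolation=2),cv2.resize(b[170:310,270:390],None,fx=3.3,fy=3.3,interpolation=2)]))
E
```

```text
43.4 [0.4688 0.0771 0.4004] [ 3.1415e+00 -6.0000e-04 -7.1100e-02] 0.03943484319525355 [-0.4  0.5 -0.9]
```

View pics/w31.png

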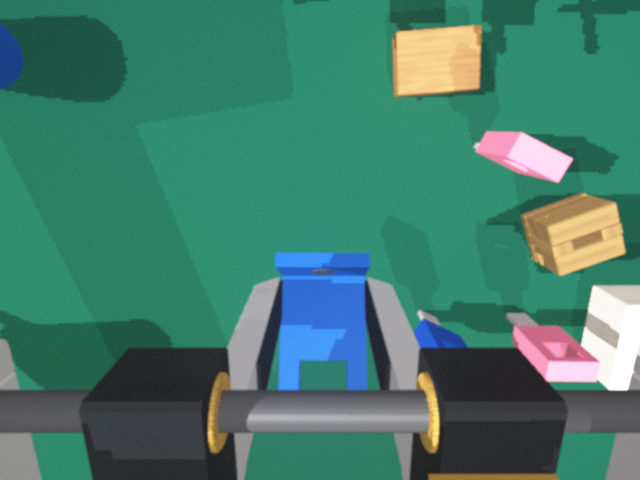

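View pics/ss31.png

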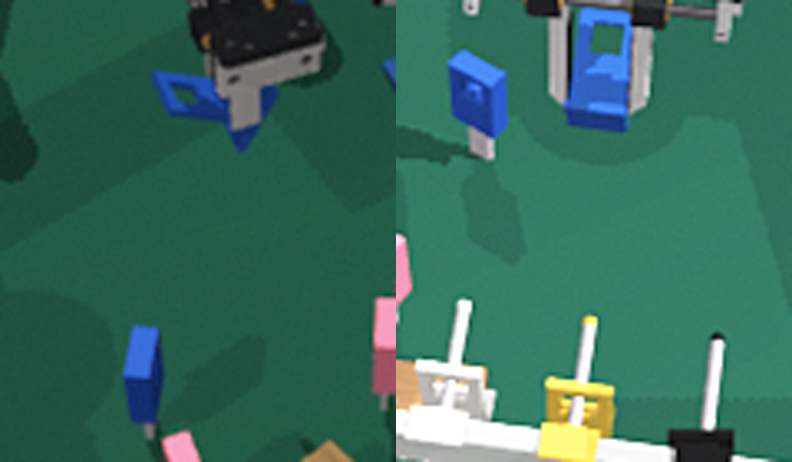

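```bash
python3 - <<'E'
from h import *
im=cv2.imread("pics/w31.png")
cv2.imwrite("pics/z31.png",cv2.resize(im[240:400,220:420],None,fx=4,fy=4,interpolation=2)[:600])
E
```

```text
(no output)
```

View pics/z31.png

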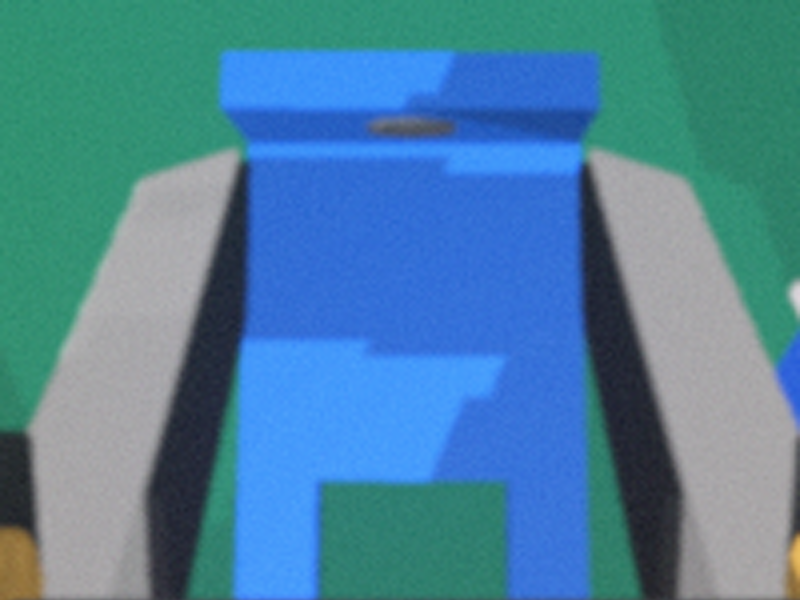

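```bash
python3 - <<'E'
from h import *
from scipy.optimize import least_squares
p=P("wrist"); o=sensors.get_obs(); e=o['ee_pos']; yaw=o['eef_rot'][2]
px=np.array([[275,253],[370,253.5],[275,266.8],[369.5,267],[281.8,276],[365.8,276],[300,360.8],[346.5,360.8]])
M=np.array([[28,20,0],[28,-20,0],[28,20,6],[28,-20,6],[3,20,6],[3,-20,6],[3,11,45],[3,-11,45]])/1000
Rz=cv2.Rodrigues(np.array([0,0,yaw]))[0]
def W(q):
    th,tx,ty,tz=q; Ry=cv2.Rodrigues(np.array([0,th,0.]))[0]
    return (M@Ry.T+[tx,ty,tz])@Rz.T+[e[0],e[1],e[2]-.18]
r=least_squares(lambda q:(proj(p,W(q))-px).ravel(),[-1.2,0,0,0])
print(r.x,np.degrees(r.x[0]),np.round(r.fun,1))
th=r.x[0];Ry=cv2.Rodrigues(np.array([0,th,0.]))[0]
print("grasp pt in bracket",Ry.T@(-r.x[1:]))
E
```

```text
[-1.04969018e+00  1.32859050e-02  3.50400730e-04 -2.37467930e-02] -60.142817169597485 [ 0.7  0.1  0.1 -0.4  0.3  0.3  1.   0.1 -0.4  0.  -1.3  0.  -1.1 -0.1
  0.5 -0.1]
grasp pt in bracket [ 0.01398061 -0.0003504   0.02334455]
```

Request:
arm_command(plan=[1,-0.05,0,-0.1,0,1,-0.075,0,-0.2,0,1,-0.075,0,-0.3,0,1,-0.075,0,-0.37,0,1,-0.075,0,-0.41,0,1,-0.075,0,-0.41,0,1,-0.075,0,-0.41,0])

```text
time_s: 44.2
ee_pos: [0.4391, 0.0777, 0.2366]
eef_rot: [-3.142, -0.0, -0.071]
force: [-0.7, -0.9, -0.5]
grip_width: 0.0398
```

Request:
arm_command(plan=[1,0,0,-0.01,0,1,0,0,-0.015,0,1,0,0,-0.02,0,1,0,0,-0.022,0,1,0,0,-0.022,0], newtons=8)

```text
time_s: 44.7
ee_pos: [0.4392, 0.0779, 0.2282]
eef_rot: [3.141, -0.002, -0.07]
force: [-0.3, -3.4, 8.4]
grip_width: 0.0399
```

```bash
python3 look.py w32; python3 - <<'E'
from h import *
a=vision.camera("side");b=vision.camera("scene")
cv2.imwrite("pics/ss32.png",np.hstack([cv2.resize(a[180:320,220:340],None,fx=3.3,fy=3.3,interpolation=2),cv2.resize(b[170:310,270:390],None,fx=3.3,fy=3.3,interpolation=2)]))
E
```

```text
44.75 [0.4392 0.0779 0.2282] [ 3.1415e+00 -2.3000e-03 -6.9800e-02] 0.0399458478073986 [-0.7 -3.3  8.1]
```

View pics/w32.png

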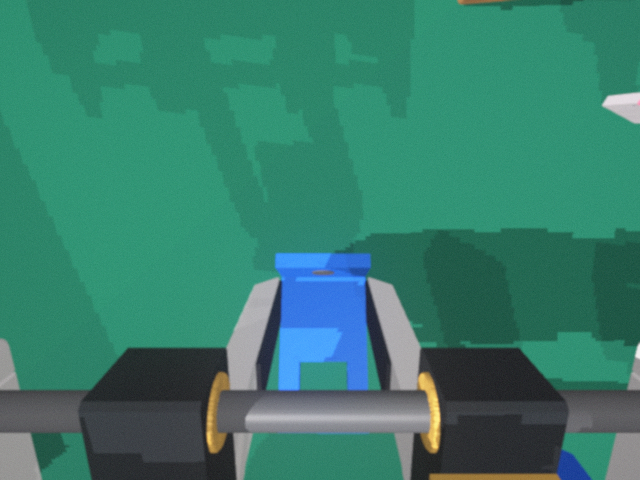

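View pics/ss32.png

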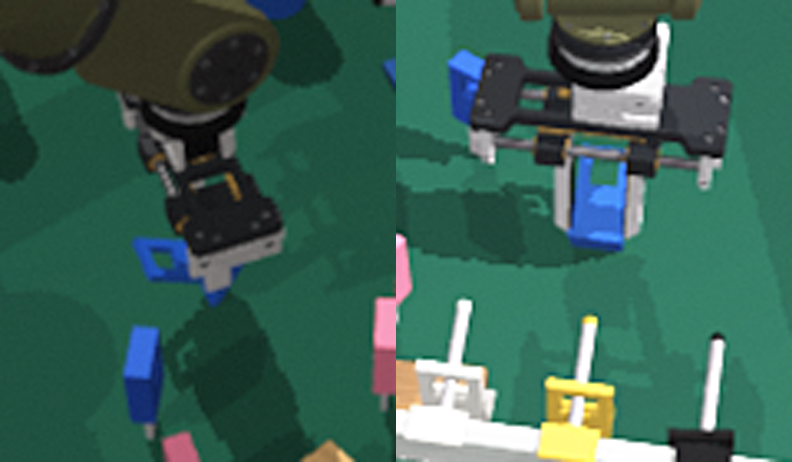

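Request:
arm_command(plan=[1,0.01,0,0,0,1,0.02,0,0,0,1,0.03,0,0,0,1,0.04,0,0,0,1,0.05,0,0,0], newtons=5)

```text
time_s: 45.35
ee_pos: [0.4591, 0.078, 0.2272]
eef_rot: [-3.142, 0.0, -0.07]
force: [-0.7, -0.1, 0.4]
grip_width: 0.0399
```

```bash
python3 look.py w33; python3 - <<'E'
from h import *
im=cv2.imread("pics/w33.png")
cv2.imwrite("pics/z33.png",cv2.resize(im[220:400,200:440],None,fx=3,fy=3,interpolation=2))
E
```

```text
45.4 [0.4596 0.078  0.2273] [-3.1415e+00 -3.0000e-04 -7.0000e-02] 0.03965984346939499 [-0.1 -0.2  0.7]
```

View pics/z33.png

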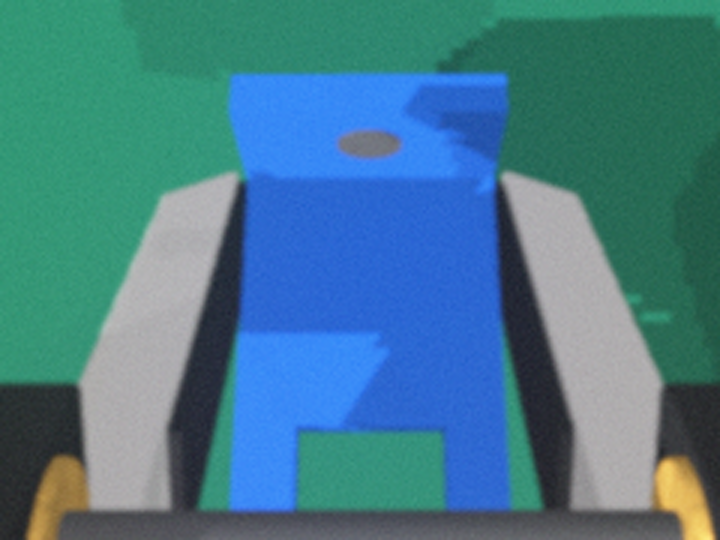

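Request:
arm_command(plan=[1,0.005,0,-0.005,0,1,0.01,0,-0.01,0,1,0.015,0,-0.015,0,1,0.02,0,-0.02,0,1,0.02,0,-0.02,0])

```text
time_s: 45.9
ee_pos: [0.4672, 0.0779, 0.2193]
eef_rot: [-3.142, -0.001, -0.07]
force: [1.5, -0.4, 3.2]
grip_width: 0.04
```

```bash
python3 look.py w34; python3 - <<'E'
from h import *
im=cv2.imread("pics/w34.png")
cv2.imwrite("pics/z34.png",cv2.resize(im[220:400,200:440],None,fx=3,fy=3,interpolation=2))
E
```

```text
45.95 [0.467  0.078  0.2193] [-3.1414e+00 -7.0000e-04 -7.0100e-02] 0.039835176437674195 [ 1.1 -1.2  2.7]
```

View pics/z34.png

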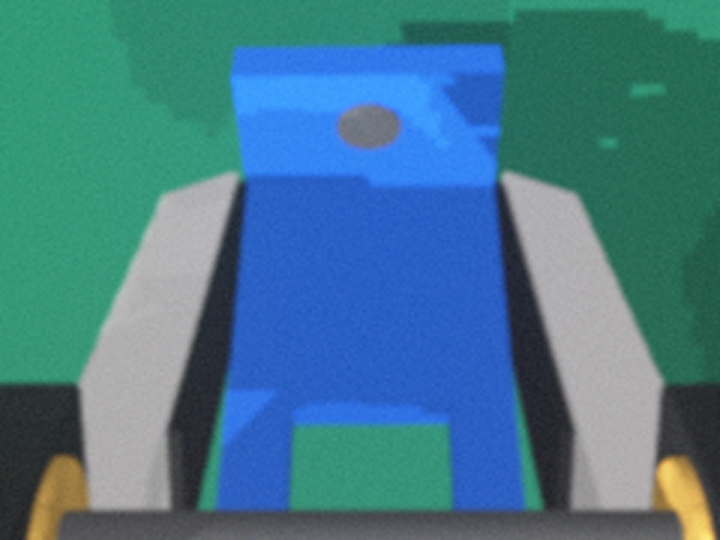

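Request:
arm_command(plan=[1,0.005,0,-0.006,0,1,0.01,0,-0.012,0,1,0.015,0,-0.018,0,1,0.02,0,-0.023,0,1,0.02,0,-0.023,0])

```text
time_s: 46.45
ee_pos: [0.4748, 0.078, 0.2096]
eef_rot: [-3.142, 0.001, -0.07]
force: [0.1, -0.0, -0.1]
grip_width: 0.0401
```

```bash
python3 look.py w35; python3 - <<'E'
from h import *
im=cv2.imread("pics/w35.png")
cv2.imwrite("pics/z35.png",cv2.resize(im[200:400,200:440],None,fx=3,fy=3,interpolation=2))
E
```

```text
46.5 [0.4747 0.0781 0.2096] [-3.1415e+00  1.0000e-03 -7.0100e-02] 0.040451360424294786 [0.1 0.  0.8]
```

View pics/z35.png

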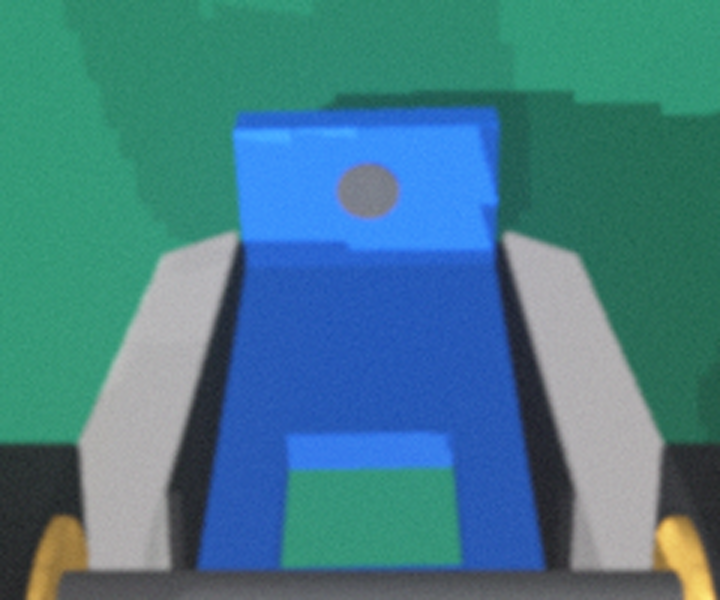

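```bash
python3 - <<'E'
from h import *
from scipy.optimize import least_squares
p=P("wrist"); o=sensors.get_obs(); e=o['ee_pos']; yaw=o['eef_rot'][2]
f=lambda a:np.array(a)/3+[200,200]
px=f([[234,113],[498,108],[234,129],[498,125],[243,243],[495,250],[290,433],[450,433]])
M=np.array([[28,20,0],[28,-20,0],[28,20,6],[28,-20,6],[3,20,6],[3,-20,6],[3,11,45],[3,-11,45]])/1000
Rz=cv2.Rodrigues(np.array([0,0,yaw]))[0]
def W(q):
    th,tx,ty,tz=q; Ry=cv2.Rodrigues(np.array([0,th,0.]))[0]
    return (M@Ry.T+[tx,ty,tz])@Rz.T+[e[0],e[1],e[2]-.18]
r=least_squares(lambda q:(proj(p,W(q))-px).ravel(),[-.3,0,0,0])
print(r.x,np.degrees(r.x[0]),np.round(r.fun,1)); print(W(r.x)[:,2])
E
```

```text
[-0.32138745  0.00264825  0.00052241 -0.02941879] -18.41414429381409 [ 2.3 -2.8 -1.1 -1.2  1.2 -0.9  0.   0.4  1.3  2.4 -2.   0.1 -0.6  0.9
 -0.9  0.9]
[0.00903495 0.00903495 0.01472774 0.01472774 0.00683065 0.00683065
 0.04383378 0.04383378]
```

Request:
arm_command(plan=[0.1,0,0,0,0,0,0,0,0,0,-0.2,0,0,0,0,-0.4,0,0,0,0,-1,0,0,0,0,-1,0,0,0,0,-1,0,0,0,0,-1,0,0,0,0,-1,0,0,0.1,0,-1,-0.02,0,0.2,0,-1,-0.04,0,0.3,0,-1,-0.04,0,0.45,0,-1,-0.04,0,0.45,0,-1,-0.04,0,0.45,0])

```text
time_s: 47.9
ee_pos: [0.4588, 0.078, 0.3914]
eef_rot: [-3.141, -0.003, -0.07]
force: [-0.0, 0.4, -0.4]
grip_width: 0.0939
```

```bash
python3 look.py w36; python3 - <<'E'
from h import *
im=cv2.imread("pics/w36.png"); p=P("wrist")
for d in vision.pinpoint("eye_blue","wrist")[:2]: print(d["confidence"],d["at"],onz(p,d["at"],.056))
cv2.imwrite("pics/z36.png",bev(im,p,.075,.47,.078,.05,.0002))
E
```

```text
47.95 [0.4587 0.078  0.3896] [-3.1416e+00 -2.0000e-04 -6.9900e-02] 0.09413794902342491 [ 0.6  0.4 -0.5]
0.96 [206.9, 321.0] [0.47506886 0.07883627 0.056     ]
```

View pics/w36.png

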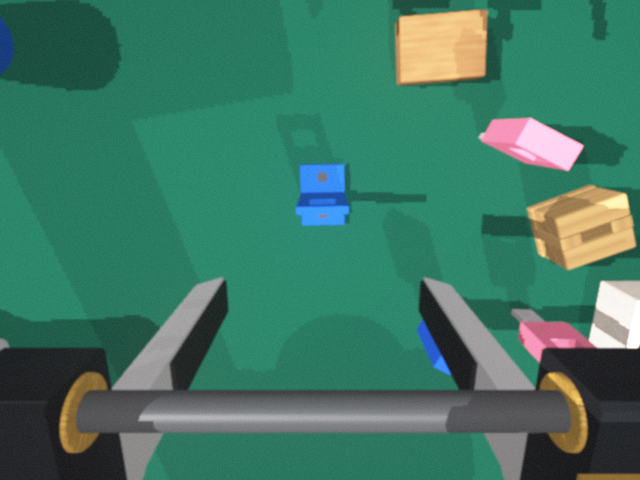

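View pics/z36.png

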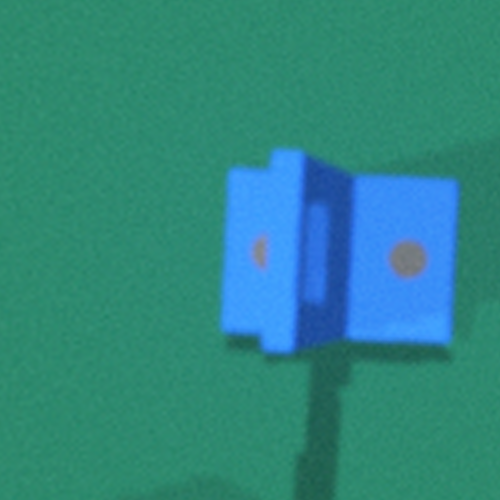

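Request:
arm_command(plan=[-1,0.044,0,-0.05,0.0095,-1,0.044,0,-0.15,0.0095,-1,0.044,0,-0.25,0.0095,-1,0.044,0,-0.35,0.0095,-1,0.044,0,-0.399,0.0095,-1,0.044,0,-0.399,0.0095,-1,0.044,0,-0.399,0.0095,0.2,0.044,0,-0.399,0.0095,1,0.044,0,-0.399,0.0095,1,0.044,0,-0.399,0.0095,1,0.044,0,-0.399,0.0095,1,0.044,0,-0.399,0.0095,1,0.044,0,-0.399,0.0095,1,0.044,0,-0.399,0.0095,1,0.044,0,-0.399,0.0095], newtons=25)

```text
time_s: 49.5
ee_pos: [0.4764, 0.078, 0.2305]
eef_rot: [3.142, 0.0, -0.05]
force: [0.4, 0.0, 0.9]
grip_width: 0.0403
```

```bash
python3 look.py w37
```

```text
49.55 [0.4764 0.078  0.2304] [-3.1416  0.     -0.0501] 0.03965344104079613 [-0.3 -0.3  0.1]
```

View pics/w37.png

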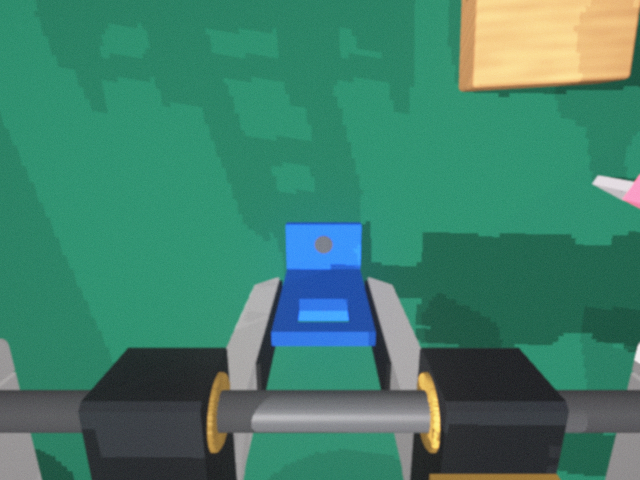

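Request:
arm_command(plan=[1,0,0,0.1,0,1,0,0,0.2,0,1,0,0,0.3,0,1,0,-0.05,0.42,-0.0095,1,0,-0.15,0.42,-0.0095,1,0,-0.25,0.42,-0.0095,1,0,-0.35,0.42,-0.0095,1,0.05,-0.45,0.42,-0.0095,1,0.1,-0.54,0.42,-0.0095,1,0.134,-0.572,0.42,-0.0095,1,0.134,-0.572,0.36,-0.0095,1,0.134,-0.572,0.294,-0.0095,1,0.134,-0.572,0.294,-0.0095,1,0.134,-0.572,0.294,-0.0095,1,0.134,-0.572,0.294,-0.0095])

```text
time_s: 51.05
ee_pos: [0.5302, -0.1508, 0.3496]
eef_rot: [3.141, -0.002, -0.07]
force: [-0.0, 0.9, -0.9]
grip_width: 0.0398
```

```bash
python3 look.py w38
```

```text
51.1 [ 0.5301 -0.1507  0.3496] [ 3.141e+00 -2.100e-03 -6.970e-02] 0.04008013270971187 [ 0.4  0.3 -1. ]
```

View pics/w38.png

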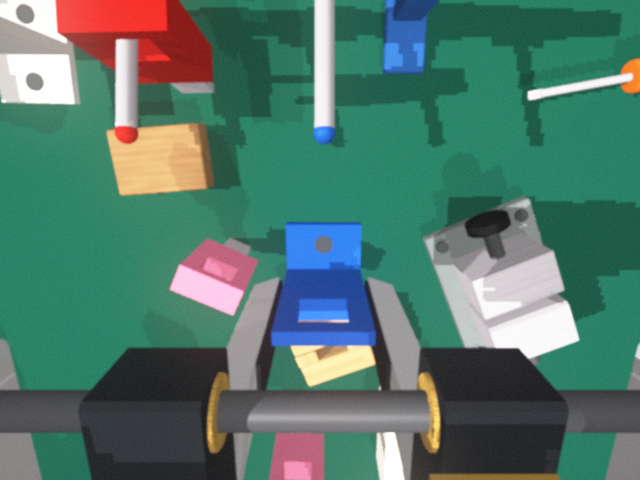

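Request:
arm_command(plan=[1,0.06,-0.004,0,0,1,0.117,-0.009,0,0,1,0.147,-0.011,-0.009,0,1,0.177,-0.013,-0.019,0,1,0.207,-0.015,-0.028,0,1,0.237,-0.017,-0.038,0,1,0.267,-0.019,-0.047,0,1,0.297,-0.022,-0.057,0,1,0.304,-0.022,-0.06,0,1,0.304,-0.022,-0.067,0,1,0.304,-0.022,-0.067,0,1,0.304,-0.022,-0.067,0])

```text
time_s: 52.3
ee_pos: [0.6513, -0.1596, 0.3217]
eef_rot: [3.142, -0.0, -0.07]
force: [-0.2, 0.5, -1.0]
grip_width: 0.0398
```

```bash
python3 look.py w39
```

```text
52.35 [ 0.6513 -0.1596  0.3218] [ 3.1415e+00 -5.0000e-04 -7.0000e-02] 0.04000087397672881 [ 0.2 -0.2  0.1]
```

View pics/w39.png

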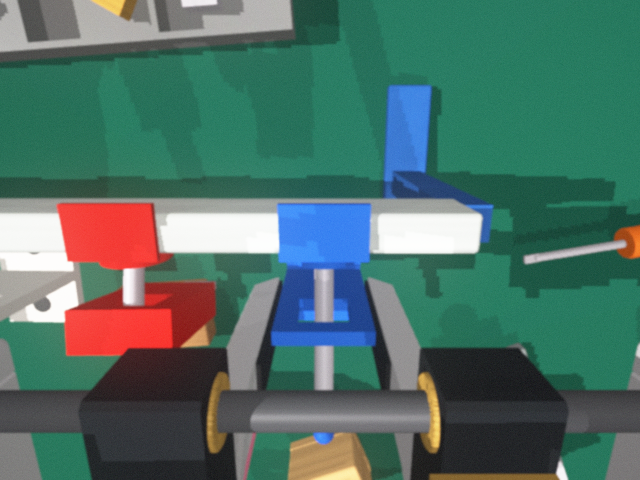

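Request:
arm_command(plan=[1,0,0,-0.004,0,1,0,0,-0.008,0,0.2,0,0,-0.008,0,-0.1,0,0,-0.008,0,-0.25,0,0,-0.008,0,-0.25,0,0,-0.008,0,-0.25,0,0,-0.008,0,-0.25,0,0,-0.008,0,-0.25,0,0,-0.008,0,-0.25,0,0,0.03,0,-0.25,0,0,0.08,0,-0.25,0,0,0.15,0,-0.25,0,0,0.25,0,-0.25,-0.1,0.03,0.25,0,-0.25,-0.2,0.06,0.25,0,-0.25,-0.3,0.1,0.25,0,-0.25,-0.4,0.12,0.25,0,-0.25,-0.5,0.12,0.25,0,-0.25,-0.5,0.12,0.25,0])

```text
time_s: 54.25
ee_pos: [0.4485, -0.1111, 0.4228]
eef_rot: [3.141, -0.001, -0.07]
force: [0.1, -0.0, -1.0]
grip_width: 0.0586
```

```bash
python3 look.py w40; python3 - <<'E'
from h import *
a=vision.camera("side");b=vision.camera("scene")
cv2.imwrite("pics/side40.png",cv2.resize(a[140:340,310:470],None,fx=3,fy=3,interpolation=2))
cv2.imwrite("pics/scene40.png",b)
cv2.imwrite("pics/scene40z.png",cv2.resize(b[230:350,160:410],None,fx=3.2,fy=3.2,interpolation=2))
E
```

```text
54.3 [ 0.4503 -0.1114  0.4231] [ 3.1409e+00 -2.7000e-03 -7.0500e-02] 0.058494706149825756 [-0.3  0.  -0.2]
```

View pics/side40.png

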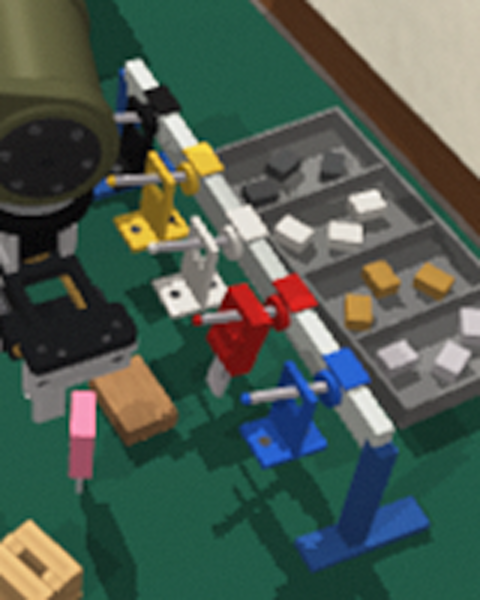

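View pics/scene40.png

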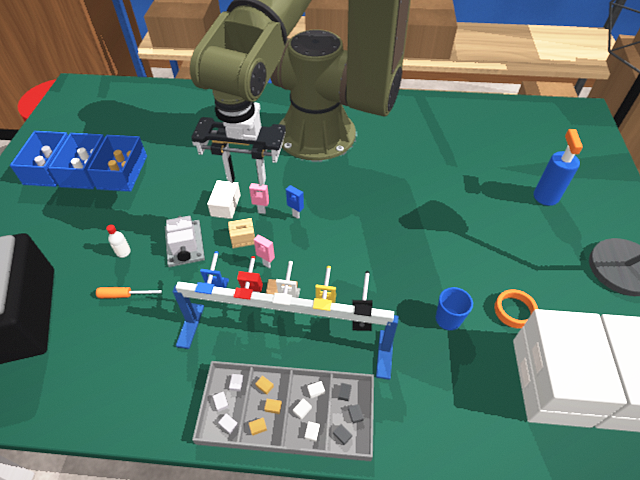

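View pics/scene40z.png

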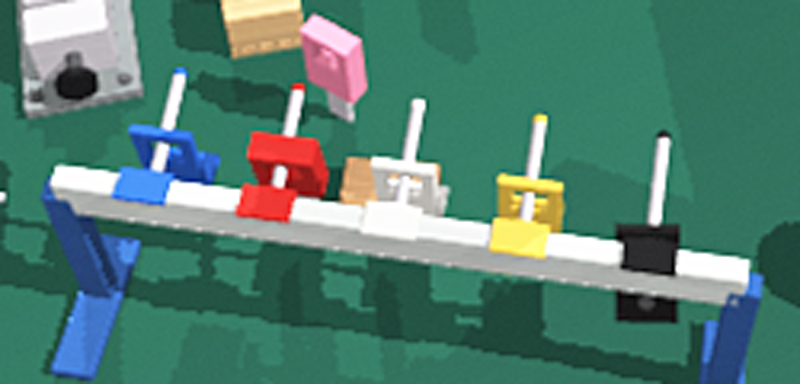

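Request:
arm_command(plan=[-0.25,0.1,0.05,0,0,-0.25,0.2,0.15,0,0,-0.25,0.2,0.25,0,0,-0.25,0.2,0.35,0,0,-0.25,0.2,0.4,0,0,-0.25,0.2,0.4,0,0,-0.25,0.2,0.4,0,0,-0.25,0.2,0.4,0,0,-0.25,0.2,0.4,0,0,-0.25,0.2,0.4,0,0])

```text
time_s: 55.4
ee_pos: [0.5317, 0.0477, 0.4213]
eef_rot: [-3.142, -0.0, -0.071]
force: [-0.7, -0.1, -0.9]
grip_width: 0.0589
```

```bash
python3 look.py w41; python3 - <<'E'
from h import *
b0=cv2.imread("pics/scene40.png");b=vision.camera("scene")
print(cv2.absdiff(b0,b)[240:350,170:410].max(2).reshape(110,240).max(), (cv2.absdiff(b0,b)[240:350,170:410].max(2)>40).sum())
a=vision.camera("side")
cv2.imwrite("pics/side41.png",cv2.resize(a[140:300,310:470],None,fx=3.7,fy=3.7,interpolation=2))
E
```

```text
55.45 [0.5317 0.0478 0.4213] [-3.1416 -0.     -0.0709] 0.058978358174445265 [ 0.3 -1.2  0. ]
89 409
```

View pics/w41.png

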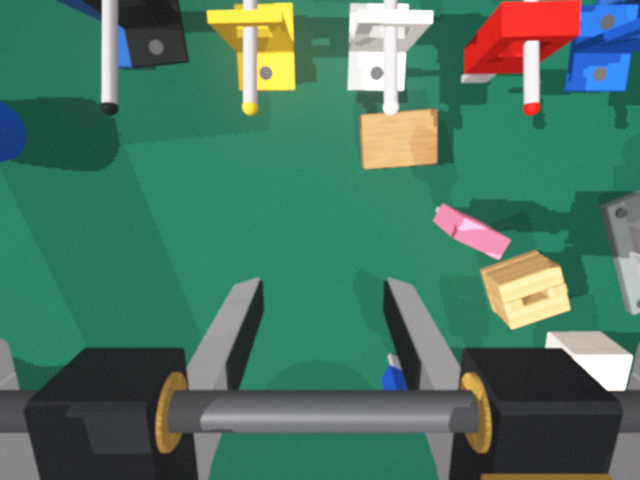

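View pics/side41.png

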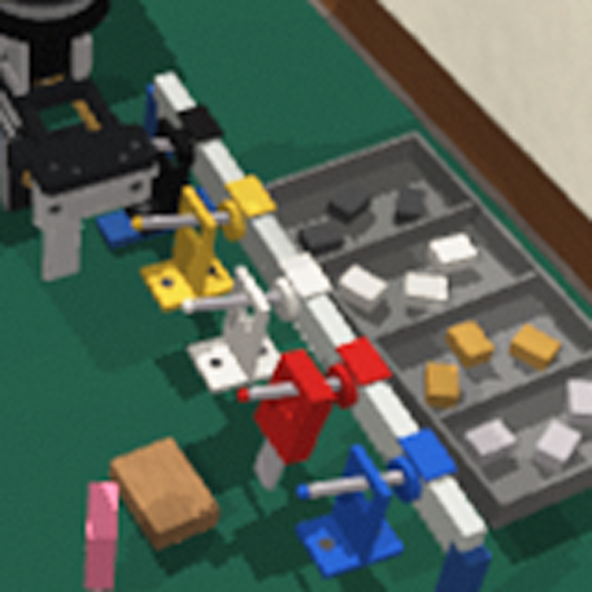

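Request:
arm_command(plan=[-0.25,0.1,0.1,0,0,-0.25,0.15,0.2,0,0,-0.25,0.15,0.25,0,0,-0.25,0.15,0.25,0,0,-0.25,0.15,0.25,0,0,-0.25,0.15,0.25,0,0])

```text
time_s: 56.15
ee_pos: [0.5915, 0.1474, 0.4215]
eef_rot: [3.141, -0.0, -0.071]
force: [-0.4, -0.4, 0.6]
grip_width: 0.0588
```

```bash
python3 look.py w42; python3 - <<'E'
from h import *
b=cv2.imread("pics/w42.png"); b=np.clip(b[0:240,150:470].astype(float)*1.8,0,255).astype(np.uint8)
cv2.imwrite("pics/w42z.png",cv2.resize(b,None,fx=2.5,fy=2.5,interpolation=2))
E
```

```text
56.2 [0.5915 0.1473 0.4216] [-3.1416e+00 -4.0000e-04 -7.1100e-02] 0.05903329736407256 [ 0.   0.9 -0.5]
```

View pics/w42z.png

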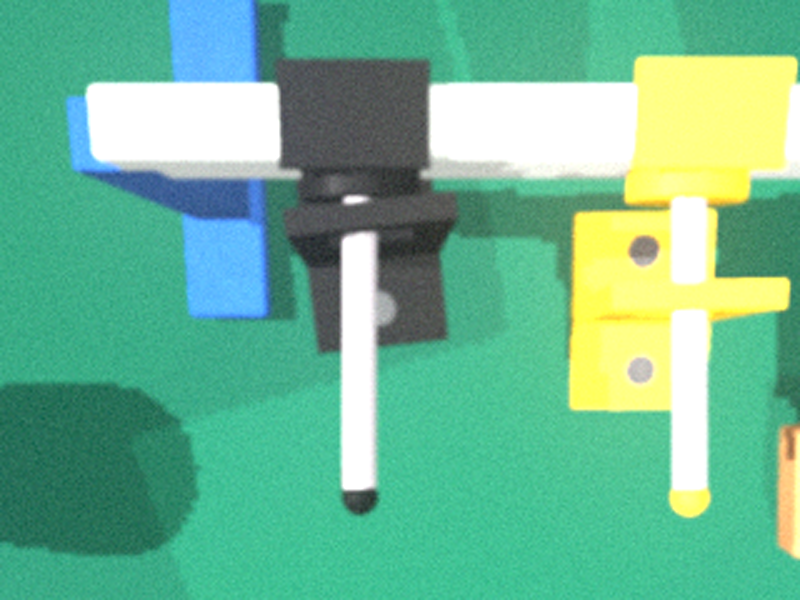

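Request:
arm_command(plan=[-0.25,-0.1,0,0,0,-0.25,-0.2,-0.1,0,0,-0.25,-0.3,-0.2,0,0,-0.25,-0.35,-0.2,0,0,-0.25,-0.35,-0.2,0,0,-0.25,-0.35,-0.2,0,0,-0.25,-0.35,-0.2,0,0,-0.25,-0.35,-0.2,0,0,-0.25,-0.35,-0.2,0,0,-0.25,-0.35,-0.2,0,0])

```text
time_s: 57.2
ee_pos: [0.4519, 0.0686, 0.421]
eef_rot: [3.141, 0.001, -0.07]
force: [-1.1, 0.2, -0.3]
grip_width: 0.0588
```

```bash
python3 - <<'E'
from h import *
from station import job
b=vision.camera("scene")
for i in range(9): vision.camera("side")
c=vision.camera("scene"); d=cv2.absdiff(b,c).max(2); print(d[230:350,160:410].max(),(d>40).sum(),sensors.get_obs()['time_s'])
cv2.imwrite("pics/end.png",cv2.resize(c[180:360,140:420],None,fx=2.8,fy=2.8,interpolation=2))
print(job.hand_in())
E
```

```text
22 74 57.75
the job is handed in; nothing more can be done
None
```

View pics/end.png

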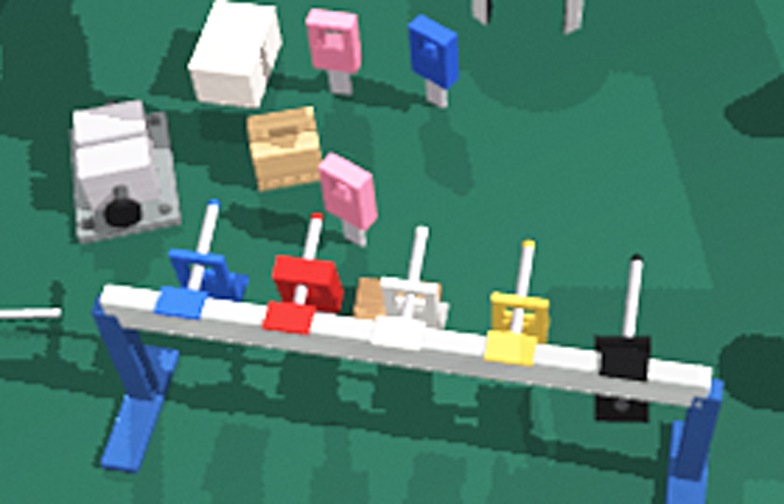

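The job is handed in at about 58 s. The red gauge went into the jig first: I released it with its shoulder on the jaws and left it standing for more than a second. It then went on the red peg, and all four brackets (yellow, white, black, blue) hang on their own pegs.

**Last checks:** Pictures about half a second apart showed nothing moving at the rack, the arm was clear of everything, and the cartons, the look-alikes and the other things seen in the last pictures looked to be in their starting places.

**What went wrong or differed:**
- **Blue bracket:** on the first approach I lowered its foot onto the tip of the blue peg, and it tipped about 60° in the grip. I stood it upright again against a clear patch of bench, with readings of about 8 N, then gripped it afresh and hung it.
- **Black bracket:** it slid down its peg to the collar after I let go, while the others stayed partway along. It is still on its peg.

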